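# Switch the air controller over to the other bank of jars

### The job

Switch the air controller to the other bank of jars: press the release button on its front ledge so that its clear lid springs fully open, take the flat screwdriver from its wooden stand and turn the slotted selector inside a quarter turn clockwise, all the way to its stop. Then stand the screwdriver back in the hole of its stand, and after that push the lid down until it latches shut. Leave the jars, the tub and the bowl standing where they are.

Things in the scene. Friction and masses are not known exactly. Their poses are not given: they have to be found in the camera images.
- unit: the air controller, a fixed white box on the left or right half of the table. Origin: on the table under the centre of its lidded compartment (150 in x by 200 in y, 70 mm high; deck inside 41 mm high); -x is its front, roughly towards the robot. Before it a ledge 50 mm high (x -75 to -145) bears the button (x -120, y +60) and a grey latch housing (x -81 to -116, y -21 to 21, top at 97 mm).
- release_top (a point): centre of the top of the release button, an upright black cylinder 36 mm across, its top 66 mm above the table when out. It goes straight down.
- release (a joint): travel of the button, 0 out to 0.008 m fully down; its spring pushes back with 1.6 N at first, 4.8 N at the bottom. The latch lets the lid go at about 0.002 to 0.005 m. The button also dips for a moment as the lid is pushed past the latch.
- lid (a joint): angle of the clear lid: about 0 to 0.02 rad latched shut, 1.66 at its open stop (standing just past upright on the far side). A spring opens it (0.25 N m shut, 0.08 N m open) and keeps it open; pushed down to 0 it latches by itself, against about 2 to 6 N at the front edge.
- lid_hinge (a point): centre of the lid's hinge line, on the compartment's far rim: x +75, z 70 mm in the unit's frame; the axis is the unit's y. The lid, a clear panel in a grey frame, is 150 mm long from here to its free edge, 200 mm wide, 8 mm thick (z 70 to 78 mm when shut). A steel striker 20 mm wide stands 9 mm out of the middle of the free edge and enters the latch housing.
- lid_edge (a point): middle of the lid's free edge, on its outer face (upper face when shut), 150 mm from the hinge line
- selector_slot (a point): centre of the slot's floor, 47 mm above the table, on the selector's upright axis (x -20, y 0 in the unit's frame). An aluminium disc 50 mm across, with two straight cheeks 32 mm long; the slot between them runs along this point's x axis, open at both ends, 6 mm wide in its lower 6 mm, flaring to a mouth about 12 mm wide 11 mm above the floor.
- selector (a joint): angle of the selector, growing clockwise seen from above: 0 to 0.12 rad at the start (slot along the unit's x), 1.571 at its stop (slot along the unit's y). Turns against 0.06 N m of friction and stays where it is left. The blade has about 0.18 rad of play in the slot.
- driver: the flat screwdriver, 151 mm long, about 150 g, standing loose in the stand. Origin: middle of the blade's lower edge; z up along the shaft, x along the blade's width. Blade 16 (x) by 3 mm (y), 14 long; shaft 10 mm across up to z 75; round guard flange 46 mm across, z 75 to 81, resting on the stand's top; black flat-sided handle 40 (x) by 22 mm (y), z 81 to 151 mm.
- driver_handle (a point): point on the handle's axis to grip at, 130 mm above the blade's edge; gripped across its 22 mm thickness, along the screwdriver's y
- driver_tip (a point): the same point as the screwdriver's origin, middle of the blade's lower edge
- stand: the screwdriver's stand, a fixed wooden block 90 by 90 mm, 100 mm high, with one upright through hole. Origin under its centre, on the table.
- stand_hole0 (a point): centre of the mouth of the stand's hole, in the stand's top (100 mm above the table); the hole is 29 mm across with a 3 mm chamfer. With the screwdriver seated, its blade's edge is 25 mm above the table.
- jar_mid: small amber jar, 60 mm across, 90 mm high, loose, between the unit and the stand; leave it. Origin under its centre
- jar_a: amber jar, 84 mm across, 130 mm high, loose, on the far side of the table; leave it. Origin under its centre
- jar_b: another such jar on the far side; leave it. Origin under its centre
- tub: white feed tub, 72 mm across, 100 mm high, loose, at the left; leave it. Origin under its centre
- bowl: white bowl, 110 mm across, 50 mm high, loose, at the right; leave it. Origin under its centre
Things that resemble listed ones, but are neither listed nor needed, are in the scene too. Of the things that look like the driver, the largest one is meant.

How it is judged:
By the outcome, as a careful person would: the job done as asked, in the order asked, and still so for the second after the job is handed in, with the robot touching nothing.
It also fails if it takes over 72 s, if anything falls off the work surface, if the arm or the gripper's body presses on something with over 40 N, if the wrist force passes 120 N, or if a joint passes its speed limit or range.

### The arm

A 6-joint arm with a two-finger parallel gripper is mounted at the origin on the work surface. World frame = base frame: x ahead of the robot, y to its left, z up, the work surface at z = 0. Lengths are in m, angles in rad, forces in N, time in s.
With the tool pointing down it reaches from about 0.35 to 0.725 m from the base axis. Payload 4.3 kg.
Tool frame: the origin (TCP) lies on the centre line of the jaws, within the pads' length; the fingertips stand 11 mm ahead of it and the grasp point (between the pads) lies 8 mm behind it; z points along the fingers, x is the direction in which the jaws open and shut, and the axes are right-handed (so a half turn about z gives the same grasp; the last joint's range is limited). The gripper opens to 85 mm and grips with 20 to 120 N. Pads are 22 mm wide; open, the fingers measure 114 mm over their backs; the gripper's body (76 mm by 85 mm) begins 54 mm behind the grasp point. The pads swing forward as they close: fully open they stand 13 mm farther back than shut.
Start: joints at [0.995, 0.377, 0.081, 1.274, 0, 1.46], TCP at [0.258, 0.514, 0.242] pointing down, gripper open.
Joint ranges: [-2.72, 2.72], [-0.84, 1.66], [-1.02, 1.22], [-1.77, 2.12], [-1.37, 1.28], [-3.14, 3.14]. Speed limits (rad/s): [2.57, 2.57, 3.14, 3.14, 3.14, 3.14].

### API

Orientations are given as a unit quaternion [x, y, z, w].
In Python, from station import robot gives the robot as it stands.
- The arm moves only by the tool carry_out, never from a script. Its argument "deltas" is a list of rows, each a list of 4 numbers: the shift along the tool's x, y, z in m, then the turn about the tool's z in degrees. In form: [[tx, ty, tz, turn], ...]. A call has 1 to 10 rows; each row shifts and turns the commanded pose from where the row before left it, along the tool's axes as they then stand; what a row does not reach is not made up. A row lasts 1/8 s, in which the tool goes at most 62.5 mm and 10.7 degrees, less where a joint would pass 70% of its speed; a pose out of reach is approached as far as the arm can. A call with a gripper value outside its range is refused whole. "hand" is the opening, from -1 (shut) to 1 (fully open), set as the call begins (left out, the last holds). The fingers move at their own pace and stop on an object; "grip_force" is the grip in N (left out, the last holds). Time passes only in rows, so rows that do not move let the fingers close. It gives the time, the measured TCP pose, the force and the opening at its end, in the units of the state.
- robot.state(): the state, without advancing time (a new reading comes with each control period).
- robot.snapshot(name): name is "scene" or "top" or "wrist"; returns a dict with "img" (480x640x3 uint8, red, green, blue), "mtx" (3x3 intrinsics, pixels), "dist_coeffs" ([k1, k2, p1, p2, k3] as OpenCV has them; the pictures are not rectified), "rvec" (rotation vector, rad) and "tvec" (3), from world to camera coordinates, as OpenCV has them. Camera axes: x right, y down, z forward; pixel columns grow to the right and rows downward; lengths in m; the calibration is good to about 2 mm. A picture is of the moment at which its call begins. There is no depth.
- robot.finish_job(): hands the job in, once; it reports no verdict.
The state is a dict: "t": time; "joints": joint angles; "qvel": joint speeds; "tau": joint torques, N m; "tcp_pos": TCP position; "tcp_rot": TCP orientation; "force": force on the tool from outside, world axes, zero at the start; "torque": the same for the moment, N m; "gripper_width": opening from 0.0 (shut) to 1.0 (fully open).
Only numpy, scipy, OpenCV 4.12 (cv2) and the standard library are available. Lean on these libraries where they do the work, as an engineer would, in place of code of your own. Each camera call takes 0.05 s, during which the arm holds its last target.

## Working session

There is one attempt and no reset: what is moved stays moved. The work goes in short steps, Python scripts to look and compute and a tool call to move; the robot and the scene stay as the last step left them, time stands still between calls to the robot, and variables do not carry over. Pictures are saved under pics/ and viewed, and the job is handed in when it is done.

Besides the shell and the picture viewer there is one more tool, called after "Request:" by a JSON object that holds its "method" and its "body", one argument or row to a line. carry_out: Moves the arm, as the interface text tells. Its arguments: {"type":"object","properties":{"deltas":{"type":"array"},"hand":{"type":"number"},"grip_force":{"type":"number"}},"required":["deltas"]}

```bash
ls; mkdir -p pics
python3 - <<'E'
from station import robot
import cv2
print(robot.state())
for n in ["scene","top","wrist"]:
    s=robot.snapshot(n)
    cv2.imwrite(f"pics/{n}0.png",s["img"][:,:,::-1])
    print(n,s["mtx"],s["dist_coeffs"],s["rvec"],s["tvec"])
E
```

```text
pics
{'t': 0.0, 'joints': array([ 9.94708022e-01,  3.78051033e-01,  7.96106174e-02,  1.27437780e+00,
       -8.02451311e-06,  1.46047390e+00]), 'qvel': array([-0.00055609, -0.00089696, -0.00063083,  0.00037361, -0.00135483,
        0.00015245]), 'tau': array([-1.32939085e-04, -4.63603771e+01,  2.69876289e+01,  2.07173720e-02,
       -2.00988093e-04, -1.24884849e-07]), 'tcp_pos': array([0.25789854, 0.51321237, 0.24136179]), 'tcp_rot': array([ 8.51206715e-01,  5.24829597e-01, -9.11992256e-04,  4.36233009e-04]), 'force': array([-0.14529895,  0.44671516, -0.86438155]), 'torque': array([-0.00729689, -0.0502609 , -0.01504127]), 'gripper_width': 1.0021556570156402}
scene [[514.56321072   0.         317.19680019]
 [  0.         514.56321072 244.74171215]
 [  0.           0.           1.        ]] [-0.02735742  0.          0.          0.          0.        ] [ 2.09956915  0.92312044 -0.41260418] [-0.40579725 -0.17523858  1.69171628]
top [[468.01901589   0.         323.10145074]
 [  0.         468.01901589 235.58035305]
 [  0.           0.           1.        ]] [-0.06504416  0.          0.          0.          0.        ] [ 2.11583003 -2.13343149  0.21551402] [0.00939641 0.58354075 1.2013501 ]
wrist [[432.76247393   0.         321.01696263]
 [  0.         432.76247393 239.34035252]
 [  0.           0.           1.        ]] [-0.09956421  0.          0.          0.          0.        ] [-2.44860323 -1.51012612 -0.22710431] [-0.57465222 -0.03752501  0.37984582]
```

View pics/scene0.png

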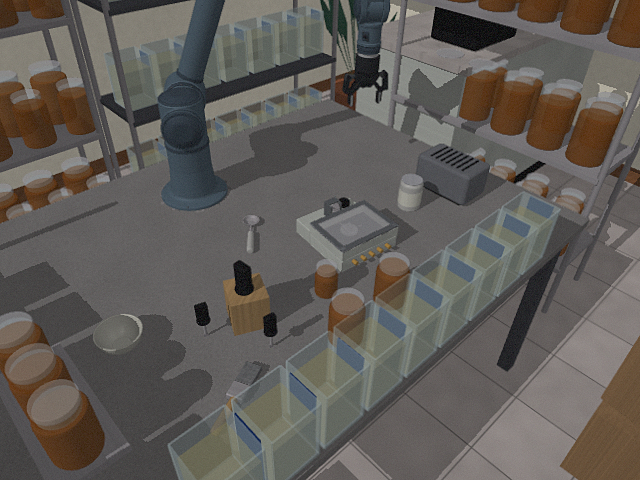

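View pics/top0.png

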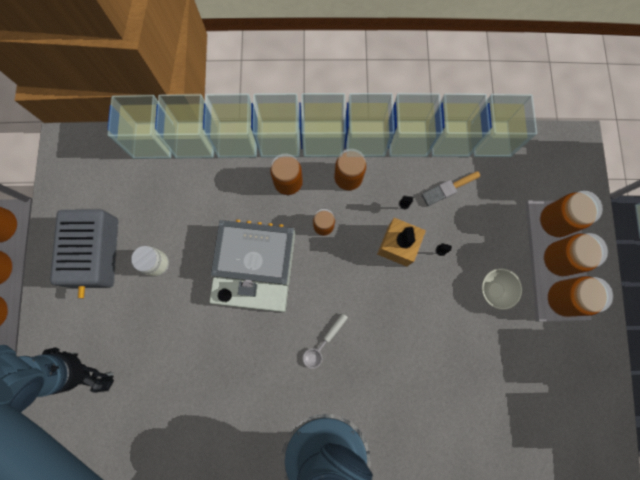

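View pics/wrist0.png

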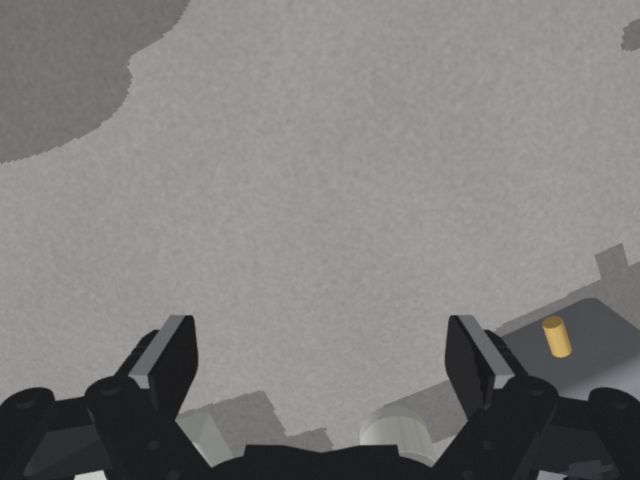

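The things that look like the driver: the one in the wooden stand at top (406,237) / scene (243,278), and two small free-standing ones at top (405,202) and (444,249) / scene (270,325) and (202,314). I choose the one in the stand because it is the largest. Close crops follow to check this.

```bash
cat > h.py <<'E'
import numpy as np, cv2
from station import robot
from scipy.spatial.transform import Rotation as R
def ray(s,px):
    p=cv2.undistortPoints(np.array([[px]],float),s["mtx"],s["dist_coeffs"])[0,0]
    Rm=cv2.Rodrigues(np.array(s["rvec"],float))[0]; c=-Rm.T@np.array(s["tvec"],float).ravel()
    d=Rm.T@np.array([p[0],p[1],1.]); return c,d/np.linalg.norm(d)
def onz(s,px,z):
    c,d=ray(s,px); return c+d*(z-c[2])/d[2]
def proj(s,P):
    return cv2.projectPoints(np.array(P,float).reshape(-1,3),np.array(s["rvec"],float),np.array(s["tvec"],float),s["mtx"],s["dist_coeffs"])[0][:,0]
def tri(s1,p1,s2,p2):
    c1,d1=ray(s1,p1);c2,d2=ray(s2,p2)
    A=np.stack([d1,-d2],1);t=np.linalg.lstsq(A,c2-c1,rcond=None)[0]
    a=c1+d1*t[0];b=c2+d2*t[1];return (a+b)/2,np.linalg.norm(a-b)
def crop(s,x0,y0,x1,y1,k,name):
    im=cv2.resize(s["img"][y0:y1,x0:x1,::-1],None,fx=k,fy=k,interpolation=cv2.INTER_CUBIC)
    cv2.imwrite(name,im)
E
python3 - <<'E'
from h import *
s=robot.snapshot("top");c=robot.snapshot("scene")
crop(s,200,210,300,320,5,"pics/t_unit.png")
crop(s,370,190,460,275,6,"pics/t_stand.png")
crop(c,190,250,290,350,6,"pics/s_stand.png")
crop(c,290,190,400,270,7,"pics/s_unit.png")
E
```

```text
(no output)
```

View pics/t_unit.png

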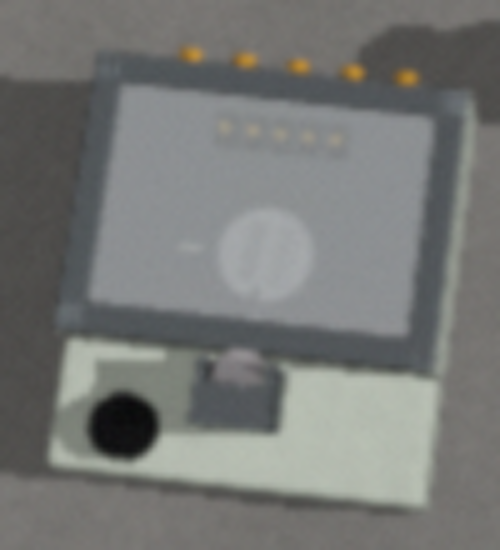

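View pics/t_stand.png

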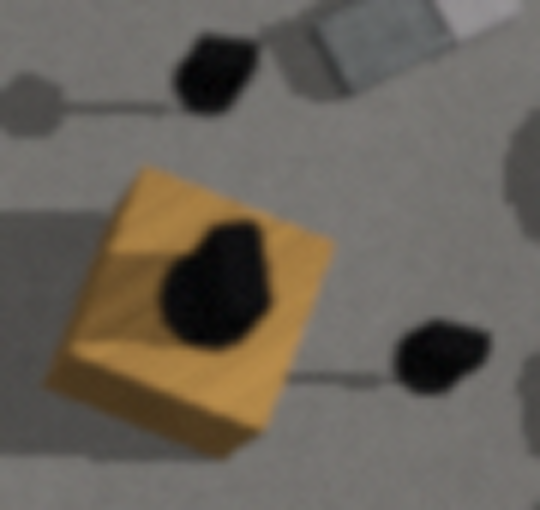

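View pics/s_stand.png

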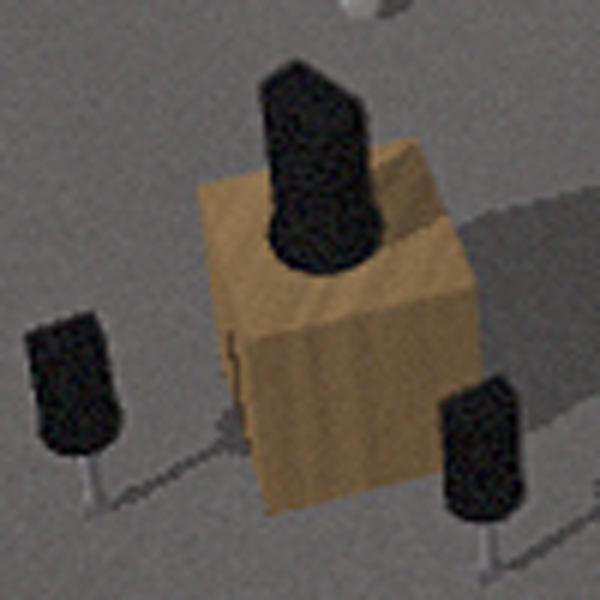

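View pics/s_unit.png

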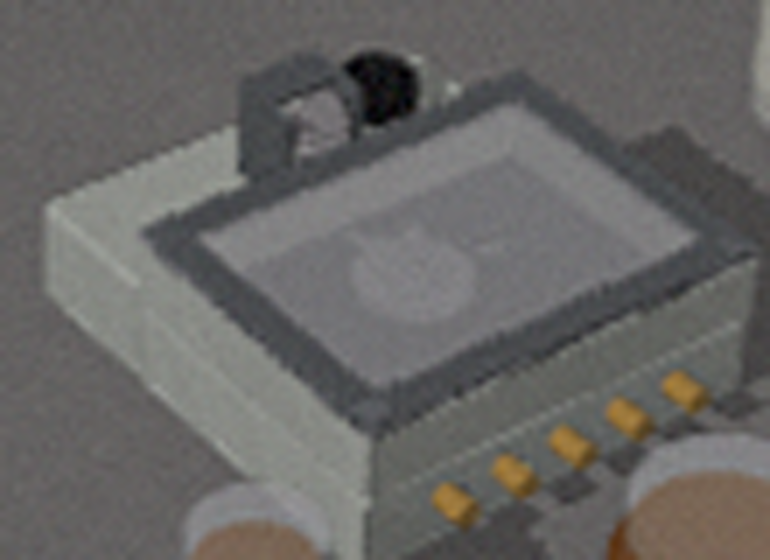

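Run:
```python
from h import *
s=robot.snapshot("top")
f=lambda u,v,x0,y0,k:((u+.5)/k-.5+x0,(v+.5)/k-.5+y0)
L=[onz(s,f(u,v,200,210,5),.078) for u,v in[(98,53),(472,93),(437,374),(57,328)]]
L=np.array(L);print(L.round(4));print([np.linalg.norm(L[i]-L[(i+1)%4]).round(4) for i in range(4)])
c=L.mean(0);ex=(L[0]+L[1]-L[2]-L[3])[:2];ey=(L[0]+L[3]-L[1]-L[2])[:2]
ax=np.arctan2(ex[1],ex[0]);ay=np.arctan2(ey[1],ey[0])-np.pi/2
print("unit c",c,"yaw",ax,ay)
b=onz(s,f(123,425,200,210,5),.066);print("button",b)
y=(ax+ay)/2;M=np.array([[np.cos(y),-np.sin(y)],[np.sin(y),np.cos(y)]])
print("button in unit",M.T@(b[:2]-c[:2]))
sel=onz(s,f(265,255,200,210,5),.05);print("sel in unit",M.T@(sel[:2]-c[:2]))
S=np.array([onz(s,f(u,v,370,190,6),.1) for u,v in[(148,168),(335,242),(265,430),(72,345)]])
print(S.round(4),[np.linalg.norm(S[i]-S[(i+1)%4]).round(4) for i in range(4)],S.mean(0))
# flange: black circle lower-left portion
print("flange",onz(s,f(210,300,370,190,6),.103))
for n,p in dict(jar_mid=(324,217,.09),jara=(286,161,.13),jarb=(350,157,.13),tub=(149,255,.1)).items():print(n,onz(s,p[:2],p[2]).round(3))
st=robot.state();print(R.from_quat(st["tcp_rot"]).as_matrix().round(3))
w=robot.snapshot("wrist");Rm=cv2.Rodrigues(np.array(w["rvec"]))[0];print("cam",-Rm.T@w["tvec"],"axes",Rm.round(3))
cam=-Rm.T@w["tvec"];T=R.from_quat(st["tcp_rot"]).as_matrix();print("cam in tool",T.T@(cam-st["tcp_pos"]),(T.T@Rm.T).round(3))
```

```text
[[0.6231 0.2808 0.078 ]
 [0.5998 0.0817 0.078 ]
 [0.4513 0.0994 0.078 ]
 [0.4765 0.2975 0.078 ]]
[np.float64(0.2005), np.float64(0.1496), np.float64(0.1997), np.float64(0.1476)]
unit c [0.53769387 0.18985293 0.078     ] yaw -0.11606502100603559 -0.12129515124326273
button [0.42684323 0.26397782 0.066     ]
button in unit [-0.1188474   0.06047857]
sel in unit [-0.01993379  0.00143275]
[[ 0.6217 -0.1818  0.1   ]
 [ 0.5882 -0.2623  0.1   ]
 [ 0.506  -0.2279  0.1   ]
 [ 0.5437 -0.1459  0.1   ]] [np.float64(0.0872), np.float64(0.0891), np.float64(0.0902), np.float64(0.0859)] [ 0.56489013 -0.20446937  0.1       ]
flange [ 0.56237068 -0.20592534  0.103     ]
jar_mid [0.627 0.002 0.09 ]
jara [0.768 0.1   0.13 ]
jarb [ 0.778 -0.067  0.13 ]
tub [0.527 0.456 0.1  ]
[[ 0.449  0.893 -0.   ]
 [ 0.893 -0.449 -0.001]
 [-0.001 -0.    -1.   ]]
cam [0.18999864 0.54833398 0.37388342] axes [[ 0.449  0.894  0.   ]
 [ 0.853 -0.429  0.296]
 [ 0.264 -0.133 -0.955]]
cam in tool [ 0.00035615 -0.07650075 -0.13188719] [[ 1.    -0.     0.001]
 [-0.     0.955  0.296]
 [-0.001 -0.296  0.955]]
```

```bash
cat >> h.py <<'E'
UC=np.array([.5377,.1899]);UY=-.119
def u2w(x,y,z): 
    c,s=np.cos(UY),np.sin(UY); return np.array([UC[0]+c*x-s*y,UC[1]+s*x+c*y,z])
def w2u(p):
    c,s=np.cos(UY),np.sin(UY); d=np.array(p[:2])-UC; return np.array([c*d[0]+s*d[1],-s*d[0]+c*d[1],p[2]])
def plan(P,yaw=None):
    """yaw: world heading (deg) of tool x. prints turn, and shift in tool axes before and after turning"""
    st=robot.state();T=R.from_quat(st["tcp_rot"]);m=T.as_matrix()
    h=np.degrees(np.arctan2(m[1,0],m[0,0]));d=np.array(P)-st["tcp_pos"]
    turn=0 if yaw is None else -((yaw-h+180)%360-180)
    m2=m@R.from_euler('z',turn,degrees=True).as_matrix()
    print("t %.2f"%st["t"],"tcp",st["tcp_pos"].round(4),"head %.1f"%h,"tilt",m[:,2].round(3),"turn %.1f"%turn,"shift-before",(m.T@d).round(4),"after",(m2.T@d).round(4),"F",st["force"].round(1),"w %.3f"%st["gripper_width"],"j",st["joints"].round(2))
E
python3 - <<'E'
from h import *
b=[.425,.264,.095];print(b);plan(b,np.degrees(UY)+90)
E
```

```text
[0.425, 0.264, 0.095]
t 0.35 tcp [0.2582 0.5136 0.2421] head 63.3 tilt [-0. -0. -1.] turn -19.9 shift-before [-0.148   0.2612  0.1471] after [-0.228   0.1953  0.1471] F [-0.7  0.4 -0.2] w 0.999 j [ 0.99  0.38  0.08  1.27 -0.    1.46]
```

Request:
{"method": "carry_out", "body": {
  "deltas": [
    [0,0,0,-10],
    [0,0,0,-9.9],
    [-0.038,0.0325,0.01,0],
    [-0.038,0.0325,0.02,0],
    [-0.038,0.0325,0.02,0],
    [-0.038,0.0325,0.03,0],
    [-0.038,0.0325,0.032,0],
    [-0.038,0.033,0.035,0],
    [0,0,0,0],
    [0,0,0,0]
  ],
  "hand": -1
}}

```text
t: 1.6
tcp_pos: [0.4254, 0.2646, 0.0956]
tcp_rot: [0.748, 0.664, 0.0, -0.0]
force: [-0.0, 0.7, 1.3]
gripper_width: -0.003
```

Run:
```python
from h import *
plan([.425,.264,.070],np.degrees(UY)+90)
```

```text
t 1.60 tcp [0.4254 0.2646 0.0956] head 83.2 tilt [-0.     0.001 -1.   ] turn 0.0 shift-before [-0.0006 -0.0003  0.0256] after [-0.0006 -0.0003  0.0256] F [-0.   0.7  1.3] w -0.003 j [ 0.43  0.33 -0.39  0.85  0.    0.55]
```

Request:
{"method": "carry_out", "body": {
  "deltas": [
    [0,0,0.015,0],
    [0,0,0.006,0],
    [0,0,0.004,0],
    [0,0,0,0]
  ]
}}

```text
t: 2.1
tcp_pos: [0.4252, 0.2653, 0.0705]
tcp_rot: [0.747, 0.664, 0.001, -0.001]
force: [-2.0, 2.3, 3.9]
gripper_width: 0.0
```

Run:
```python
from h import *
plan([.425,.264,.070])
s=robot.snapshot("scene");crop(s,280,130,420,270,4,"pics/a1.png")
```

```text
t 2.10 tcp [0.4252 0.2653 0.0705] head 83.3 tilt [-0.     0.002 -1.   ] turn 0.0 shift-before [-0.0013 -0.0001  0.0005] after [-0.0013 -0.0001  0.0005] F [-2.   2.3  3.9] w 0.000 j [ 0.43  0.35 -0.43  0.79  0.    0.55]
```

View pics/a1.png

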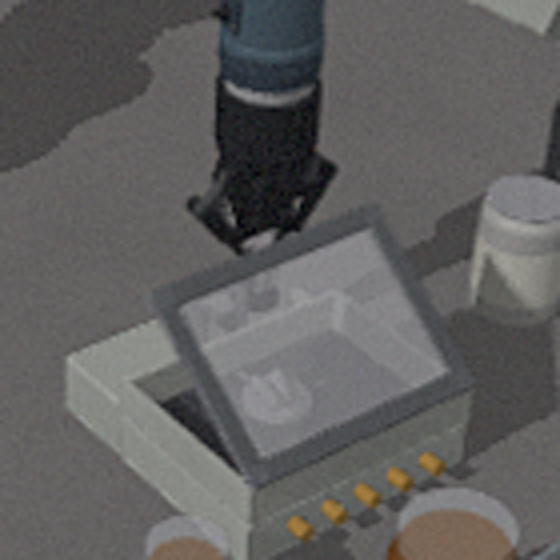

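Lid is swinging open. I lift and move to above the stand to look at the handle.

Request:
{"method": "carry_out", "body": {
  "deltas": [
    [0,0,-0.055,0],
    [0,0,-0.06,0],
    [-0.02,0,-0.055,0],
    [-0.05,0.02,-0.03,0],
    [-0.055,0.025,-0.03,0],
    [-0.055,0.025,0,0],
    [-0.055,0.025,0,0],
    [-0.055,0.025,0,0],
    [-0.055,0.025,0,0],
    [-0.055,0.025,0,0]
  ],
  "hand": 1
}}

```text
t: 3.4
tcp_pos: [0.5454, -0.1511, 0.2978]
tcp_rot: [0.748, 0.664, -0.001, -0.0]
force: [1.6, -0.4, 0.5]
gripper_width: 1.001
```

Request:
{"method": "carry_out", "body": {
  "deltas": [
    [-0.05,0.022,0,0],
    [0,0,0,0],
    [0,0,0,0]
  ]
}}

```text
t: 3.78
tcp_pos: [0.561, -0.2009, 0.2976]
tcp_rot: [0.748, 0.664, -0.0, -0.001]
force: [0.1, 0.3, 0.1]
gripper_width: 1.004
```

Run:
```python
from h import *
plan([.564,-.205,.3])
s=robot.snapshot("scene");crop(s,280,150,400,270,4,"pics/a2.png")
w=robot.snapshot("wrist");cv2.imwrite("pics/w2.png",w["img"][:,:,::-1])
```

```text
t 3.77 tcp [ 0.561  -0.2009  0.2976] head 83.2 tilt [-0.001  0.001 -1.   ] turn 0.0 shift-before [-0.0037  0.0035 -0.0024] after [-0.0037  0.0035 -0.0024] F [0.1 0.3 0.1] w 1.004 j [-0.45  0.42  0.29  1.44 -0.   -0.33]
```

View pics/a2.png

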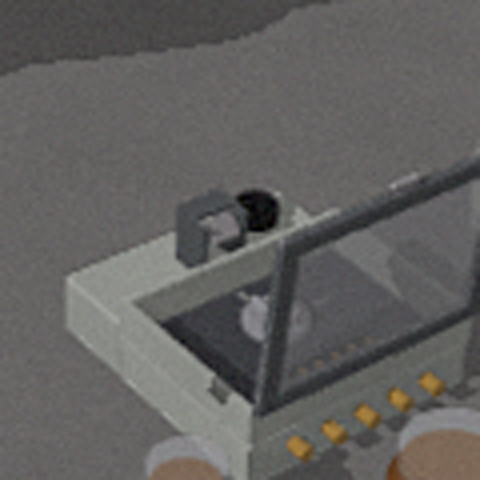

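View pics/w2.png

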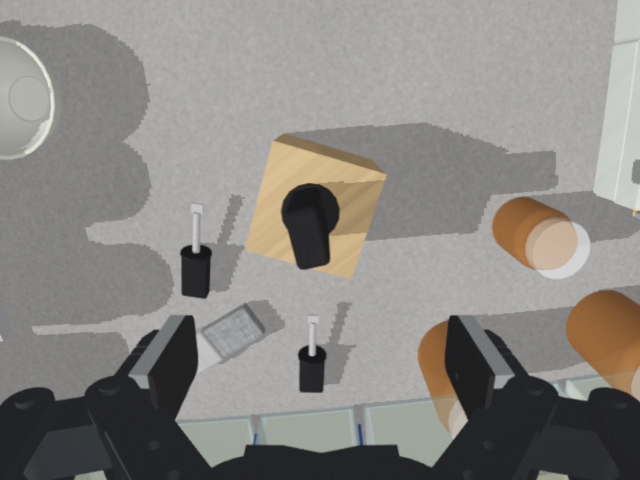

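Run:
```python
from h import *
w=robot.snapshot("wrist")
im=np.clip(w["img"][170:290,250:380].astype(float)*4,0,255).astype(np.uint8)
cv2.imwrite("pics/w3.png",cv2.resize(im[:,:,::-1],None,fx=5,fy=5,interpolation=cv2.INTER_CUBIC))
```

```text
(no output)
```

View pics/w3.png

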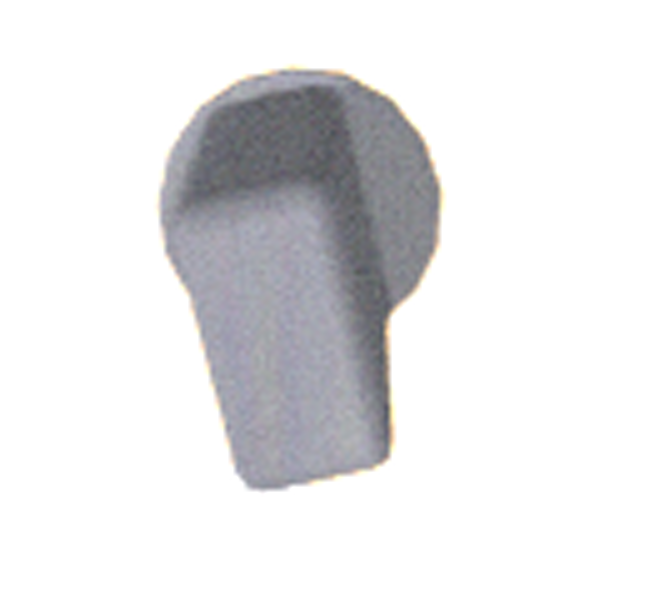

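The top face of the handle is a clear quadrilateral, with crop corners (178,212), (318,182), (390,460) and (240,490). The flange disc is centred at about (300,208).

Run:
```python
from h import *
w=robot.snapshot("wrist")
f=lambda u,v:((u+.5)/5-.5+250,(v+.5)/5-.5+170)
H=np.array([onz(w,f(u,v),.176) for u,v in[(178,212),(318,182),(390,460),(240,490)]])
print(H.round(4),[np.linalg.norm(H[i]-H[(i+1)%4]).round(4) for i in range(4)]);c=H.mean(0)
e=(H[2]+H[3]-H[0]-H[1]);print("c",c,"long axis deg",np.degrees(np.arctan2(e[1],e[0])))
e2=(H[0]+H[3]-H[1]-H[2]);e2=e2;print("short axis deg",np.degrees(np.arctan2(e2[1],e2[0])))
print("flange",onz(w,f(300,208),.106))
a=np.degrees(np.arctan2(e2[1],e2[0]))
for y in (a,a+180): plan([c[0],c[1],.147],y)
```

```text
[[ 0.5441 -0.2186  0.176 ]
 [ 0.5424 -0.2014  0.176 ]
 [ 0.5788 -0.1968  0.176 ]
 [ 0.5806 -0.2159  0.176 ]] [np.float64(0.0173), np.float64(0.0366), np.float64(0.0193), np.float64(0.0365)]
c [ 0.56148521 -0.20816626  0.176     ] long axis deg 5.735004228373067
short axis deg -84.52814799744533
flange [ 0.56184549 -0.20770479  0.106     ]
t 3.98 tcp [ 0.5613 -0.1997  0.2985] head 83.3 tilt [ 0. -0. -1.] turn 167.8 shift-before [-0.0084  0.0011  0.1515] after [0.0084 0.0007 0.1515] F [-1.2 -0.3  0.4] w 0.999 j [-0.45  0.42  0.29  1.44  0.   -0.33]
t 3.98 tcp [ 0.5613 -0.1997  0.2985] head 83.3 tilt [ 0. -0. -1.] turn -12.2 shift-before [-0.0084  0.0011  0.1515] after [-0.0084 -0.0007  0.1515] F [-1.2 -0.3  0.4] w 0.999 j [-0.45  0.42  0.29  1.44  0.   -0.33]
```

Request:
{"method": "carry_out", "body": {
  "deltas": [
    [-0.0084,0.001,0.02,0],
    [0,0,0.03,-6.1],
    [0,0,0.03,-6.1],
    [0,0,0.03,0],
    [0,0,0.025,0],
    [0,0,0.0165,0],
    [0,0,0,0]
  ],
  "hand": 1
}}

```text
t: 4.85
tcp_pos: [0.5604, -0.208, 0.1455]
tcp_rot: [0.672, 0.74, -0.0, -0.001]
force: [0.2, 0.3, 0.3]
gripper_width: 0.995
```

Run:
```python
from h import *
plan([.5615,-.208,.147],95.5)
w=robot.snapshot("wrist");im=np.clip(w["img"].astype(float)*2,0,255).astype(np.uint8)
cv2.imwrite("pics/w4.png",im[:,:,::-1])
```

```text
t 4.85 tcp [ 0.5604 -0.208   0.1455] head 95.5 tilt [-0.003  0.001 -1.   ] turn -0.0 shift-before [-0.0001  0.0011 -0.0015] after [-0.0001  0.0011 -0.0015] F [0.2 0.3 0.3] w 0.995 j [-0.46  0.47 -0.03  1.07 -0.   -0.56]
```

View pics/w4.png

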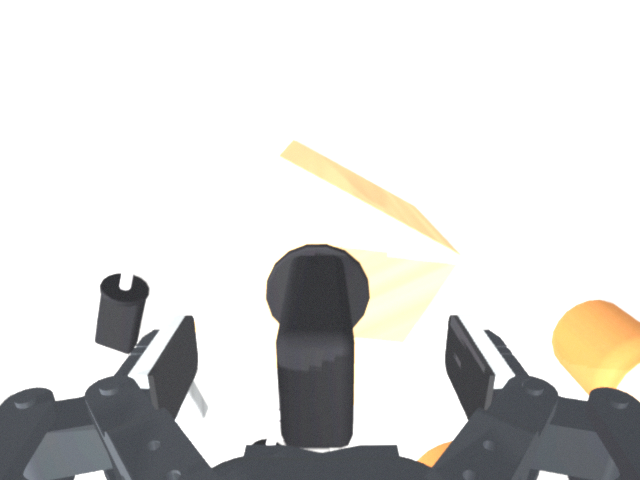

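The handle is centred at (317,385) between the pads (x 190 and 455) and square to them, so I close.

Request:
{"method": "carry_out", "body": {
  "deltas": [
    [0,0,0,0],
    [0,0,0,0],
    [0,0,0,0],
    [0,0,0,0],
    [0,0,0,0]
  ],
  "hand": -1,
  "grip_force": 60
}}

```text
t: 5.52
tcp_pos: [0.5619, -0.2096, 0.1471]
tcp_rot: [0.673, 0.74, 0.0, 0.0]
force: [-0.6, 0.8, 3.5]
gripper_width: 0.249
```

Request:
{"method": "carry_out", "body": {
  "deltas": [
    [0,0,0,0],
    [0,0,-0.01,0],
    [0,0,-0.03,0],
    [0,0,-0.05,0],
    [0,0,-0.05,0],
    [0,0,-0.05,0],
    [0,0,0,0]
  ]
}}

```text
t: 6.4
tcp_pos: [0.5632, -0.2104, 0.3415]
tcp_rot: [0.673, 0.74, 0.001, 0.004]
force: [0.9, -0.2, -1.1]
gripper_width: 0.252
```

Run:
```python
from h import *
plan(u2w(-.02,0,.30),80)
s=robot.snapshot("scene");crop(s,180,170,420,350,3,"pics/a5.png")
t=robot.snapshot("top");crop(t,200,200,460,300,3,"pics/a5t.png")
w=robot.snapshot("wrist");im=np.clip(w["img"].astype(float)*2,0,255).astype(np.uint8)
cv2.imwrite("pics/w5.png",im[:,:,::-1])
```

```text
t 6.40 tcp [ 0.5632 -0.2104  0.3415] head 95.4 tilt [ 0.008 -0.004 -1.   ] turn 15.4 shift-before [ 0.4054 -0.0075  0.0396] after [ 0.3888 -0.1149  0.0396] F [ 0.9 -0.2 -1.1] w 0.252 j [-0.46  0.43  0.42  1.55 -0.   -0.56]
```

View pics/a5.png

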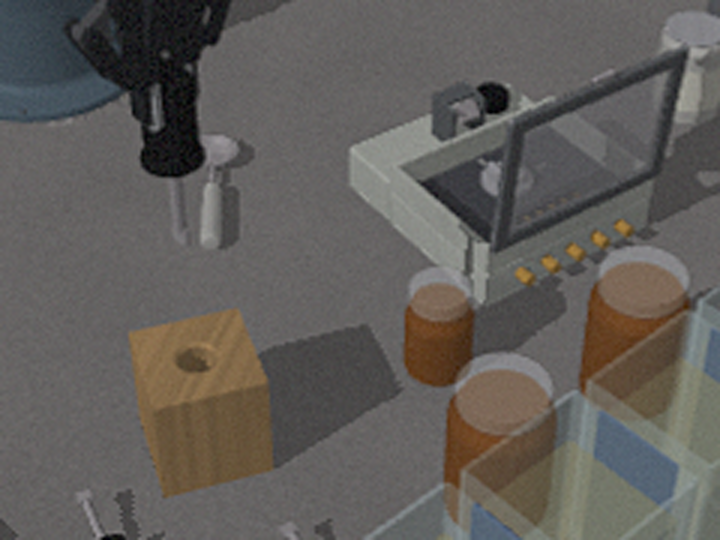

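View pics/w5.png

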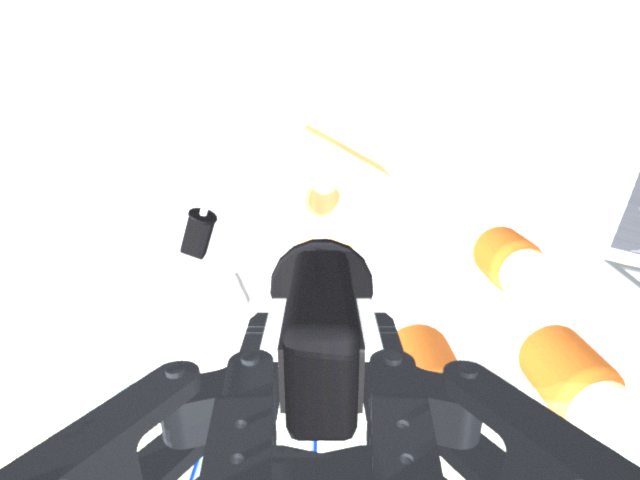

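View pics/a5t.png

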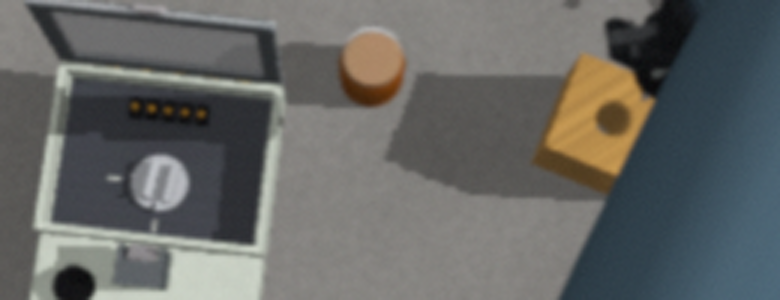

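The driver is held. The lid stands fully open, and the slot and the stand hole can now be seen from the top.

Run:
```python
from h import *
t=robot.snapshot("top")
crop(t,228,235,278,285,12,"pics/sel.png")
crop(t,375,215,435,270,10,"pics/hole.png")
print(proj(t,[u2w(-.02,0,.053)]))
```

```text
[[252.95172326 260.52522128]]
```

View pics/sel.png

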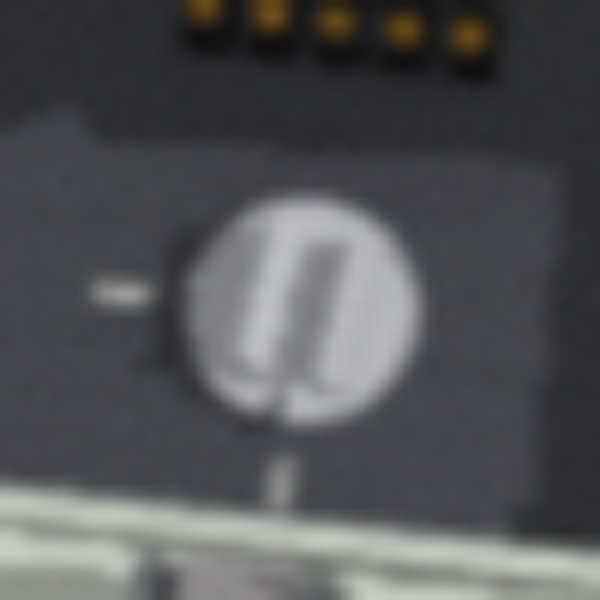

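View pics/hole.png

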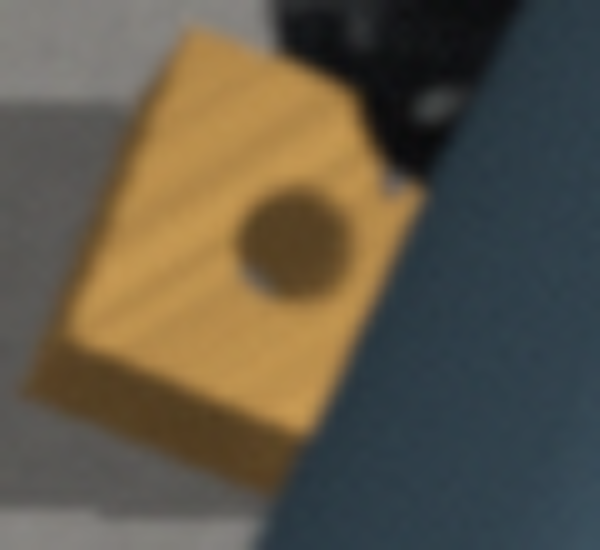

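Run:
```python
from h import *
t=robot.snapshot("top")
f=lambda u,v,x0,y0,k:((u+.5)/k-.5+x0,(v+.5)/k-.5+y0)
a=onz(t,f(326,243,228,235,12),.053);b=onz(t,f(296,378,228,235,12),.053)
print("slot mid",a/2+b/2,w2u(a/2+b/2),"len",np.linalg.norm(a-b),"heading",np.degrees(np.arctan2(*(a-b)[[1,0]])))
# notch
n=onz(t,f(278,408,228,235,12),.047);s0=u2w(-.02,0,.05);d=s0-n;print("notch heading",np.degrees(np.arctan2(d[1],d[0])), "unit yaw",np.degrees(UY))
c=onz(t,f(304,310,228,235,12),.047);print("disc",w2u(c),c)
h=onz(t,f(296,245,375,215,10),.1);print("hole",h)
```

```text
slot mid [0.51815708 0.19092129 0.053     ] [-0.01952595 -0.00130605  0.053     ] len 0.030847408882003356 heading -11.452255573773023
notch heading -17.29843387331107 unit yaw -6.818197762056796
disc [-0.01887946  0.00120137  0.047     ] [0.51909668 0.19333423 0.047     ]
hole [ 0.56434217 -0.20541808  0.1       ]
```

Request:
{"method": "carry_out", "body": {
  "deltas": [
    [0,0,0,8.45],
    [0,0,0,8.45],
    [0.055,-0.0177,0,0],
    [0.055,-0.0177,0,0],
    [0.055,-0.0177,0,0],
    [0.055,-0.0177,0,0],
    [0.055,-0.0177,0,0],
    [0.055,-0.0177,0,0],
    [0.055,-0.0177,0.02,0],
    [0,0,0.02,0]
  ]
}}

```text
t: 7.9
tcp_pos: [0.515, 0.1962, 0.2945]
tcp_rot: [0.772, 0.635, -0.001, -0.001]
force: [-0.4, -1.3, -1.6]
gripper_width: 0.252
```

Request:
{"method": "carry_out", "body": {
  "deltas": [
    [0,0,0.03,0],
    [0,0,0.03,0],
    [0,0,0,0],
    [0,0,0,0]
  ]
}}

```text
t: 8.4
tcp_pos: [0.5167, 0.1923, 0.2369]
tcp_rot: [0.774, 0.633, -0.0, -0.0]
force: [0.6, -0.3, -0.8]
gripper_width: 0.254
```

Run:
```python
from h import *
plan(np.r_[u2w(-.0195,0,0)[:2],.171],78.5)
s=robot.snapshot("scene");crop(s,280,150,400,270,5,"pics/a6.png")
t=robot.snapshot("top");crop(t,200,200,320,300,5,"pics/a6t.png")
w=robot.snapshot("wrist");cv2.imwrite("pics/w6.png",np.clip(w["img"][:,:,::-1].astype(float)*1.5,0,255).astype(np.uint8))
```

```text
t 8.40 tcp [0.5167 0.1923 0.2369] head 78.5 tilt [-0. -0. -1.] turn 0.0 shift-before [0.0002 0.0017 0.0659] after [0.0002 0.0017 0.0659] F [ 0.6 -0.3 -0.8] w 0.254 j [ 0.24  0.33 -0.    1.24  0.    0.44]
```

View pics/a6.png

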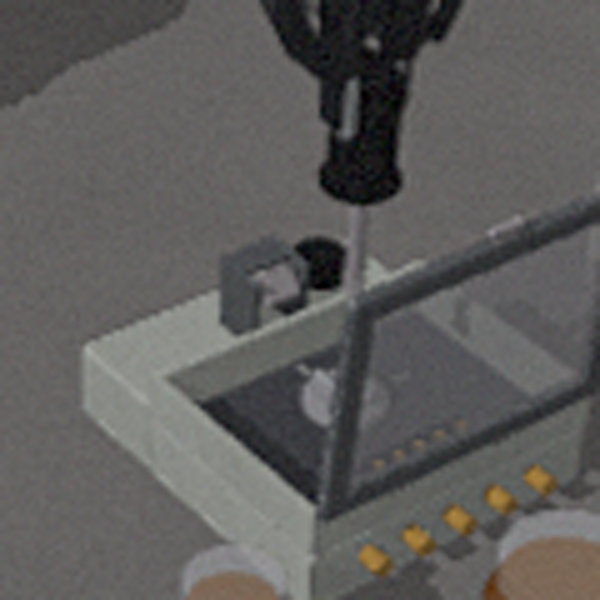

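View pics/w6.png

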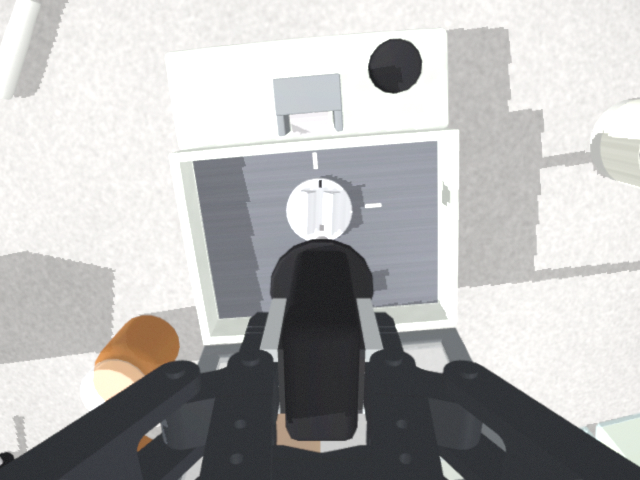

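View pics/a6t.png

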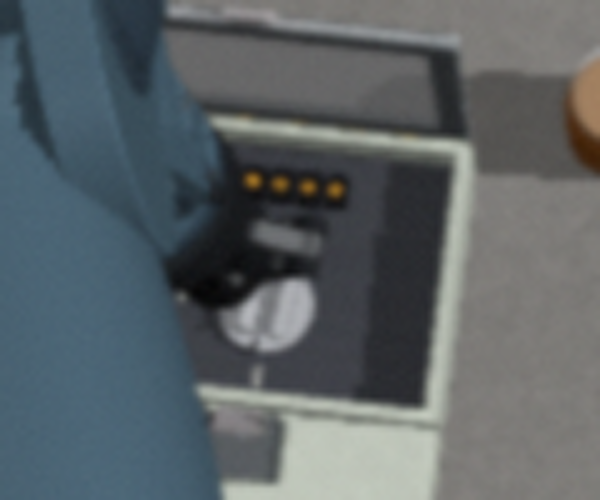

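Run:
```python
from h import *
w=robot.snapshot("wrist")
crop(w,270,165,370,245,7,"pics/w6c.png")
print(proj(w,[u2w(-.0195,0,.047),[.5167,.1923,.115]]), w2u(onz(w,(319.5,210.5),.047)))
```

```text
[[319.31389365 210.01911262]
 [318.70741428 233.30262072]] [-0.01911147  0.0001108   0.047     ]
```

View pics/w6c.png

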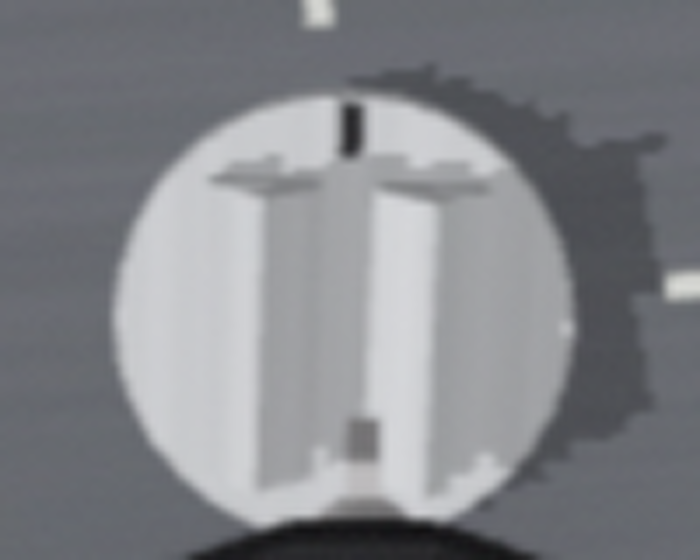

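The wrist picture shows the slot upright in the image at x≈319 px. The blade tip, at (321,228), is about 1.5 mm to tool +x. I correct for that and go down.

Request:
{"method": "carry_out", "body": {
  "deltas": [
    [-0.0013,0.0015,0.03,0],
    [0,0,0.02,0],
    [0,0,0.006,0],
    [0,0,0.004,0],
    [0,0,0.003,0],
    [0,0,0.002,0],
    [0,0,0,0]
  ]
}}

```text
t: 9.48
tcp_pos: [0.5182, 0.1909, 0.1718]
tcp_rot: [0.774, 0.633, 0.0, 0.0]
force: [-0.4, -0.2, -0.7]
gripper_width: 0.247
```

Run:
```python
from h import *
plan(np.r_[u2w(-.0195,0,0)[:2],.170],78.5)
w=robot.snapshot("wrist");cv2.imwrite("pics/w7.png",np.clip(w["img"][:,:,::-1].astype(float)*1.5,0,255).astype(np.uint8))
s=robot.snapshot("scene");crop(s,280,150,400,270,5,"pics/a7.png")
```

```text
t 9.47 tcp [0.5182 0.1909 0.1718] head 78.5 tilt [ 0.  0. -1.] turn 0.0 shift-before [ 0.0013 -0.0001  0.0018] after [ 0.0013 -0.0001  0.0018] F [-0.4 -0.2 -0.7] w 0.247 j [ 0.24  0.36 -0.13  1.08  0.    0.44]
```

View pics/w7.png

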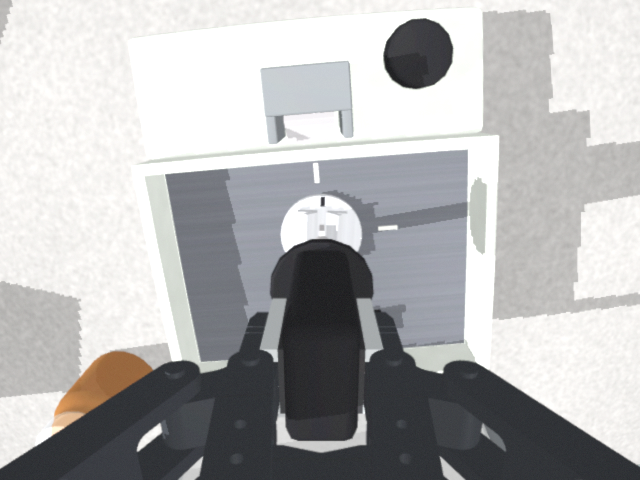

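View pics/a7.png

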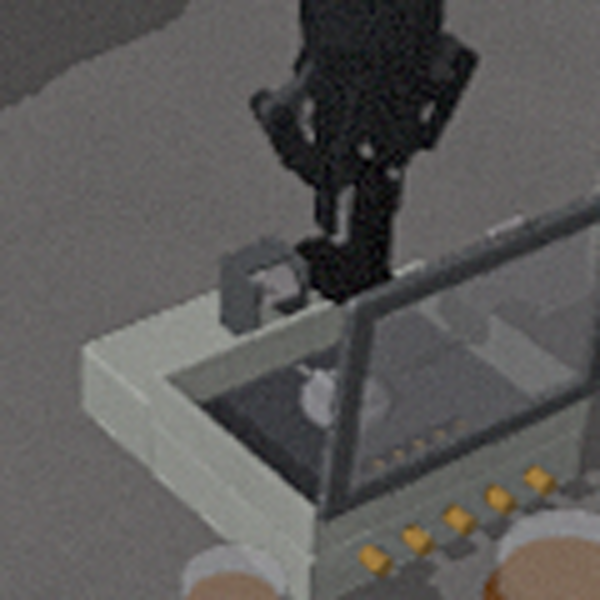

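Request:
{"method": "carry_out", "body": {
  "deltas": [
    [0,0,0.0015,0],
    [0,-0.0002,0,9],
    [0,-0.0003,0,10],
    [0,-0.0003,0,10],
    [0,-0.0003,0,10],
    [0,-0.0003,0,10],
    [0,-0.0003,0,10],
    [0,-0.0003,0,10],
    [0,-0.0003,0,10],
    [0,0,0,0]
  ]
}}

```text
t: 10.82
tcp_pos: [0.5181, 0.1924, 0.1703]
tcp_rot: [1.0, -0.003, 0.001, 0.0]
force: [2.6, -0.2, -3.1]
gripper_width: 0.25
```

Run:
```python
from h import *
plan([.517,.1926,.170],-6.8);print(robot.state()["torque"])
```

```text
t 10.82 tcp [0.5181 0.1924 0.1703] head -0.4 tilt [ 0.003 -0.    -1.   ] turn 6.4 shift-before [-0.0011 -0.0002  0.0003] after [-0.0011 -0.0001  0.0003] F [ 2.6 -0.2 -3.1] w 0.250 j [ 0.24  0.36 -0.13  1.07 -0.    1.82]
[-0.04337468 -1.15849314 -0.01815769]
```

Request:
{"method": "carry_out", "body": {
  "deltas": [
    [-0.0005,0,0,6],
    [0,0,0,4],
    [0,0,0,2],
    [0,0,0,2],
    [0,0,0,0]
  ]
}}

```text
t: 11.45
tcp_pos: [0.5181, 0.1924, 0.1705]
tcp_rot: [0.992, -0.125, 0.002, -0.0]
force: [5.4, -0.6, -5.3]
gripper_width: 0.255
```

Run:
```python
from h import *
plan([.517,.1926,.170],-6.8);print(robot.state()["torque"])
w=robot.snapshot("wrist");cv2.imwrite("pics/w8.png",np.clip(w["img"][:,:,::-1].astype(float)*1.3,0,255).astype(np.uint8))
crop(w,240,180,400,270,5,"pics/w8c.png")
```

```text
t 11.45 tcp [0.5181 0.1924 0.1705] head -14.3 tilt [ 0.004 -0.    -1.   ] turn -7.5 shift-before [-0.0011  0.0001  0.0005] after [-0.0011 -0.0001  0.0005] F [ 5.4 -0.6 -5.3] w 0.255 j [ 0.24  0.36 -0.13  1.07 -0.    2.06]
[-0.12969759 -1.66864028 -0.00675919]
```

View pics/w8.png

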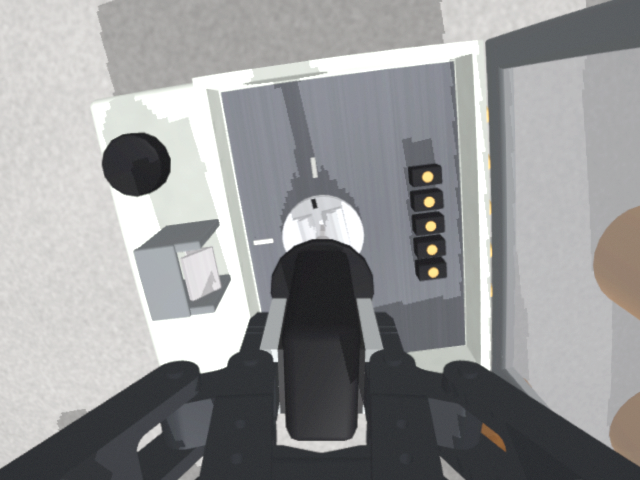

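View pics/w8c.png

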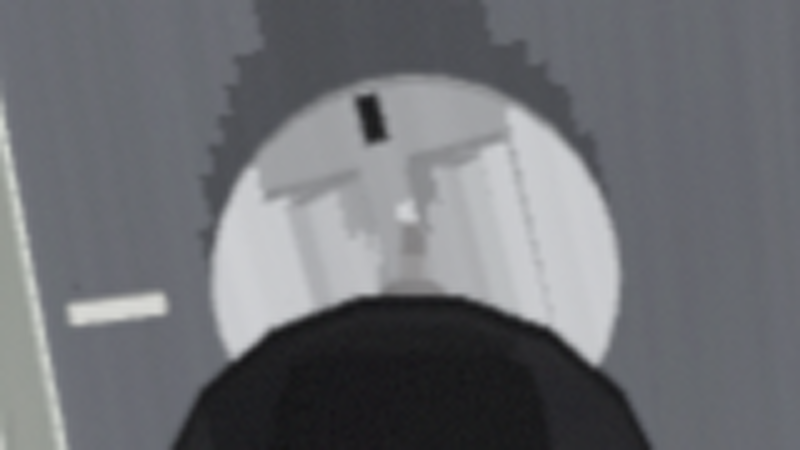

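```bash
cat > ang.py <<'E'
from h import *
def ang(w,px,z):
    p=onz(w,px,z)[:2]-u2w(-.0195,0,0)[:2]; return (np.degrees(np.arctan2(p[1],p[0])-UY)+180)%360-180, np.linalg.norm(p)
E
python3 - <<'E'
from ang import *
w=robot.snapshot("wrist")
g=lambda u,v:((u+.5)/5-.5+240,(v+.5)/5-.5+180)
print("notch",ang(w,g(371,118),.047),"marker",ang(w,(313,168),.041),"marker0",ang(w,(263.5,241.5),.041))
# cheek ends
a=onz(w,g(268,195),.058);b=onz(w,g(508,132),.058)
d=b-a;print("cheek end line heading rel unit",np.degrees(np.arctan2(d[1],d[0])-UY))
a=onz(w,g(290,205),.058);b=onz(w,g(325,300),.058);d=b-a
print("cheek side",np.degrees(np.arctan2(d[1],d[0])-UY))
E
```

```text
notch (np.float64(96.12999976086496), np.float64(0.020791069428245264)) marker (np.float64(90.02735425203605), np.float64(0.040949157706654485)) marker0 (np.float64(-178.55150866850863), np.float64(0.03743453544041247))
cheek end line heading rel unit 7.532487938517958
cheek side -78.66261664358137
```

The pointer is at about 83–84°, so the selector is 6–7° short of its stop. I take off the side load (+1 mm tool x) and turn further.

Request:
{"method": "carry_out", "body": {
  "deltas": [
    [0.0012,0,0.0005,3],
    [0,0,0,3],
    [0,0,0,2],
    [0,0,0,2],
    [0,0,0,0],
    [0,0,0,0]
  ]
}}

```text
t: 12.3
tcp_pos: [0.5186, 0.1922, 0.1703]
tcp_rot: [0.977, -0.212, 0.001, -0.0]
force: [6.0, -0.8, -0.7]
gripper_width: 0.25
```

Run:
```python
from h import *
plan([.517,.1926,.170],-6.8);print(robot.state()["torque"],robot.state()["tau"])
w=robot.snapshot("wrist")
crop(w,240,180,400,270,5,"pics/w9c.png")
```

```text
t 12.30 tcp [0.5186 0.1922 0.1703] head -24.4 tilt [ 0.003  0.    -1.   ] turn -17.6 shift-before [-0.0016  0.0003  0.0003] after [-0.0016 -0.0002  0.0003] F [ 6.  -0.8 -0.7] w 0.250 j [ 0.24  0.36 -0.13  1.07 -0.    2.24]
[-0.11403021 -1.68813163  0.14398338] [  1.05106093 -43.88228774  22.88707674   2.75538325   0.68057394
   0.1708233 ]
```

View pics/w9c.png

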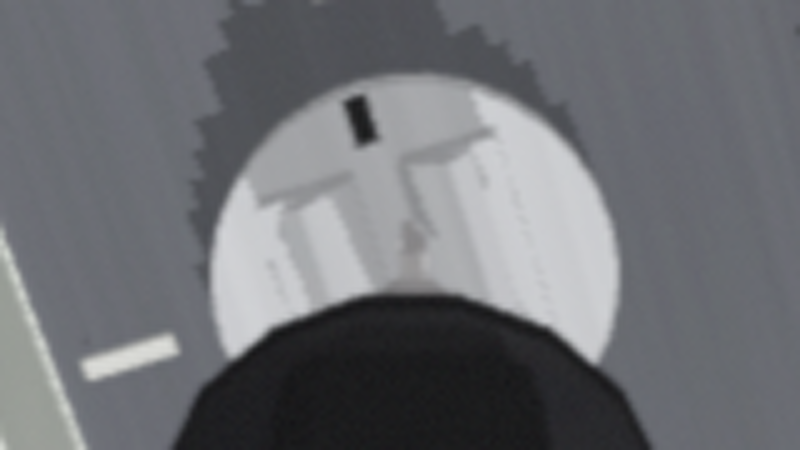

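Run:
```python
from ang import *
w=robot.snapshot("wrist")
g=lambda u,v:((u+.5)/5-.5+240,(v+.5)/5-.5+180)
print("notch",ang(w,g(361,120),.047))
a=onz(w,g(260,205),.058);b=onz(w,g(490,132),.058)
d=b-a;print("cheek end line",np.degrees(np.arctan2(d[1],d[0])-UY))
print(robot.state()["torque"],robot.state()["force"])
cv2.imwrite("pics/w9.png",np.clip(w["img"][:,:,::-1].astype(float)*1.3,0,255).astype(np.uint8))
```

```text
notch (np.float64(88.86151616300111), np.float64(0.0207697196832117))
cheek end line 0.37720637445241295
[-0.10852792 -1.60908406  0.16654633] [ 5.33849162 -0.40400786 -0.64587995]
```

View pics/w9.png

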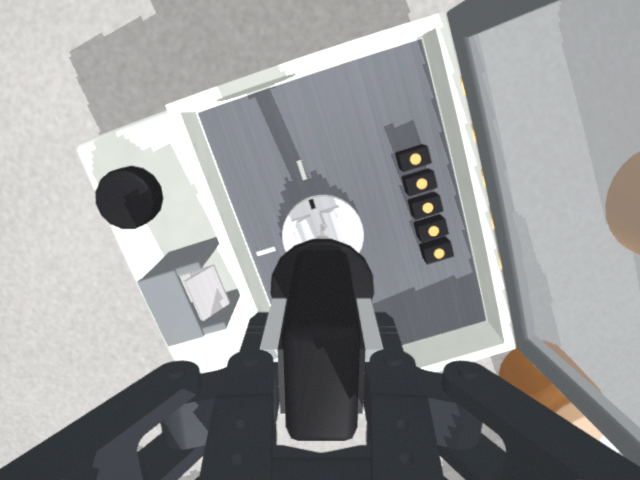

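The pointer is now at 89–90° and the resisting torque has risen from about 0 to 0.16 N m. A small extra twist will confirm the stop.

Request:
{"method": "carry_out", "body": {
  "deltas": [
    [0.001,0,0,2],
    [0,0,0,2],
    [0,0,0,0],
    [0,0,0,0]
  ]
}}

```text
t: 12.9
tcp_pos: [0.5189, 0.1919, 0.1702]
tcp_rot: [0.969, -0.246, 0.001, -0.0]
force: [5.2, 0.8, 3.6]
gripper_width: 0.251
```

Run:
```python
from h import *
plan([.517,.1926,.170],-6.8);print(robot.state()["torque"])
w=robot.snapshot("wrist")
crop(w,240,180,400,270,5,"pics/w10c.png")
```

```text
t 12.90 tcp [0.5189 0.1919 0.1702] head -28.5 tilt [ 0.002  0.    -1.   ] turn -21.7 shift-before [-0.002   0.0003  0.0002] after [-0.0019 -0.0005  0.0002] F [5.2 0.8 3.6] w 0.251 j [ 0.24  0.36 -0.13  1.08 -0.    2.31]
[ 0.04622269 -1.5492595   0.35086054]
```

View pics/w10c.png

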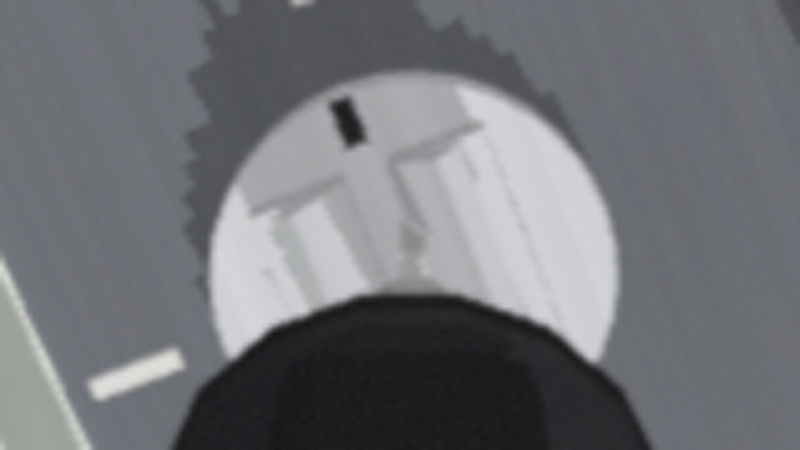

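Torque rose to 0.35 N m with no further rotation, so the selector is at its stop. I back off within the play and withdraw.

Request:
{"method": "carry_out", "body": {
  "deltas": [
    [0.0,0,0,-5],
    [0,0,0,-4],
    [0,0,0,0],
    [0,0,-0.004,0],
    [0,0,-0.01,0],
    [0,0,-0.04,0],
    [0,0,-0.05,0],
    [0,0,-0.05,0],
    [0,0,0,0]
  ]
}}

```text
t: 14.08
tcp_pos: [0.5177, 0.1921, 0.3267]
tcp_rot: [0.986, -0.169, 0.001, -0.001]
force: [-0.6, -0.6, -1.6]
gripper_width: 0.25
```

Run:
```python
from h import *
plan([.5645,-.205,.33],95.5)
w=robot.snapshot("wrist");cv2.imwrite("pics/w11.png",np.clip(w["img"][:,:,::-1].astype(float)*1.4,0,255).astype(np.uint8))
crop(w,240,150,400,260,5,"pics/w11c.png")
s=robot.snapshot("scene");crop(s,280,110,400,270,4,"pics/a11.png")
```

```text
t 14.07 tcp [0.5177 0.1921 0.3267] head -19.5 tilt [ 0.002  0.002 -1.   ] turn -115.0 shift-before [ 0.1767  0.3587 -0.0038] after [-0.3997  0.0086 -0.0038] F [-0.6 -0.6 -1.6] w 0.250 j [0.24 0.32 0.22 1.47 0.   2.15]
```

View pics/w11c.png

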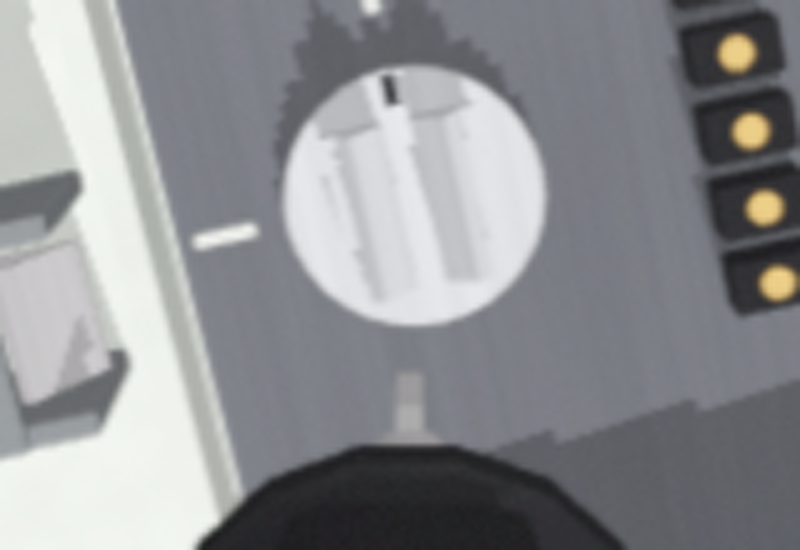

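View pics/a11.png

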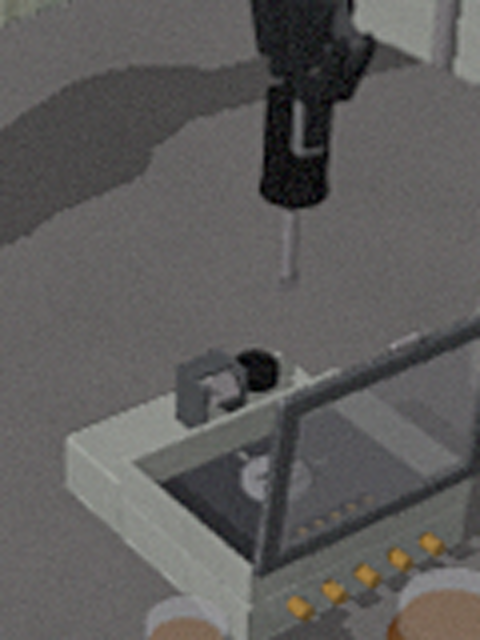

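View pics/w11.png

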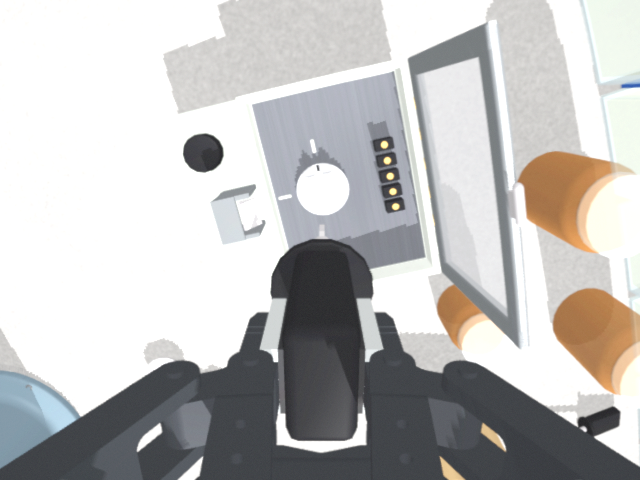

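Run:
```python
from ang import *
w=robot.snapshot("wrist")
g=lambda u,v:((u+.5)/5-.5+240,(v+.5)/5-.5+150)
print("notch",ang(w,g(390,90),.047), "disc",w2u(onz(w,g(414,195),.047)))
for A,B,z in(((340,145),(382,298),.055),((415,125),(458,278),.055)):
    d=onz(w,g(*A),z)-onz(w,g(*B),z);print("cheek line",np.degrees(np.arctan2(d[1],d[0])-UY))
print("cheek end",[ (lambda d:np.degrees(np.arctan2(d[1],d[0])-UY))(onz(w,g(470,104),.058)-onz(w,g(320,135),.058))])
st=robot.state();print("tip px",g(410,375),proj(w,[st["tcp_pos"]-[0,0,.122]]))
```

```text
notch (np.float64(96.03599628783803), np.float64(0.020284403508461803)) disc [-0.02160247 -0.0003351   0.047     ]
cheek line 92.13428532189619
cheek line 93.02569520921986
cheek end [np.float64(-0.9294951311129758)]
tip px (321.6, 224.6) [[322.81827841 235.23557468]]
```

Run:
```python
from ang import *
w=robot.snapshot("wrist")
g=lambda u,v:((u+.5)/5-.5+240,(v+.5)/5-.5+150)
def hd(A,B,z):
    d=onz(w,A,z)-onz(w,B,z);return np.degrees(np.arctan2(d[1],d[0])-UY)
print("marker0",hd(g(258,230),g(195,243),.041))
print("markers to disc", ang(w,g(226,237),.041),ang(w,(312.5,146),.041))
c=onz(w,g(414,195),.047)
for n,p,z in(("notch",g(390,90),.047),("m90",(312.5,146),.041),("m0",g(226,237),.041)):
    d=onz(w,p,z)-c;print(n,np.degrees(np.arctan2(d[1],d[0])-UY))
im=w["img"];crop(w,200,50,440,280,3,"pics/w12.png")
crop(w,290,130,360,230,8,"pics/w12c.png")
```

```text
marker0 -0.9193922880217643
markers to disc (np.float64(-177.64859827588356), np.float64(0.04035282662277603)) (np.float64(94.46413846180405), np.float64(0.04016211669412343))
notch 90.08518494972321
m90 90.6478470023563
m0 181.74272820982566
```

View pics/w12.png

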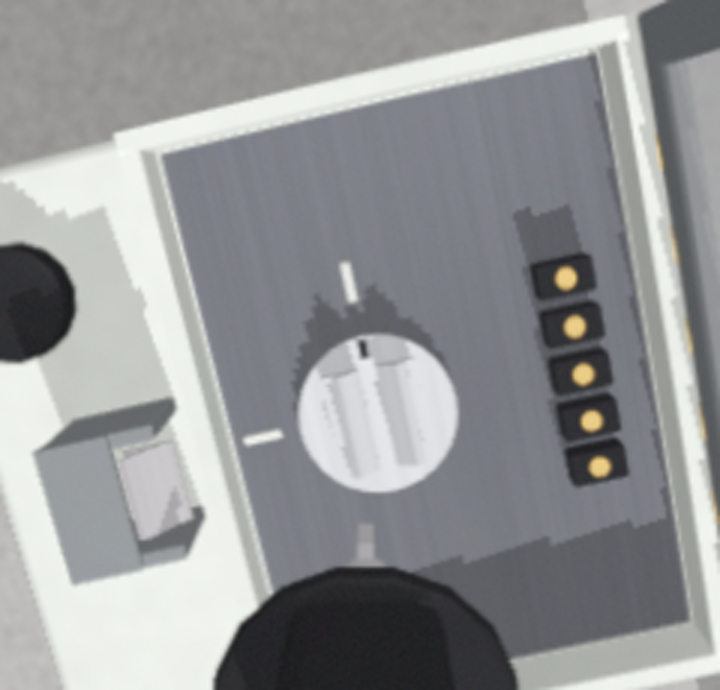

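View pics/w12c.png

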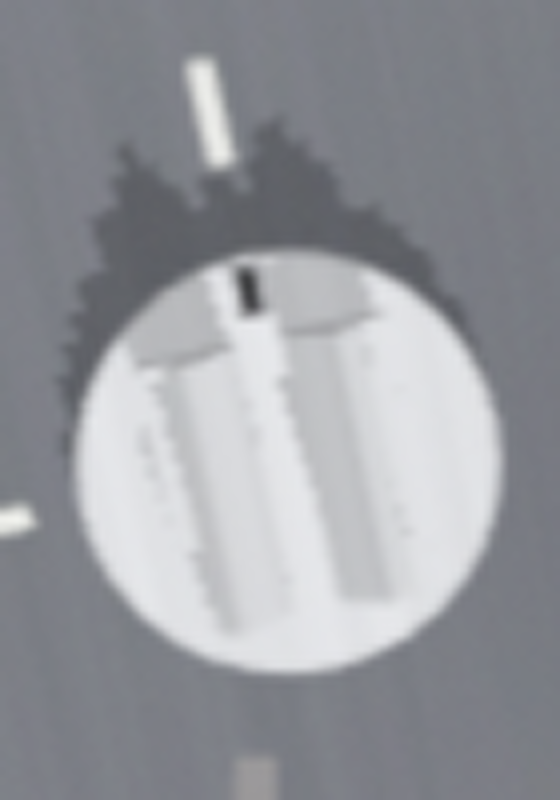

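The pointer notch lies on the line of the 90° marker and the slot centre, so the selector is turned to its stop. Next, back to the stand. No turn is needed because the hole is round.

Request:
{"method": "carry_out", "body": {
  "deltas": [
    [0.0253,0.0513,0,0],
    [0.0253,0.0513,0,0],
    [0.0253,0.0513,0,0],
    [0.0253,0.0513,0,0],
    [0.0253,0.0513,0,0],
    [0.0253,0.0513,0,0],
    [0.0253,0.0513,0,0],
    [0,0,0,0],
    [0,0,0,0],
    [0,0,0,0]
  ]
}}

```text
t: 15.52
tcp_pos: [0.5649, -0.2043, 0.323]
tcp_rot: [0.986, -0.168, -0.001, -0.0]
force: [0.2, 0.1, -1.3]
gripper_width: 0.253
```

Run:
```python
from h import *
plan([.5644,-.2054,.24])
w=robot.snapshot("wrist");cv2.imwrite("pics/w13.png",np.clip(w["img"][:,:,::-1].astype(float)*1.2,0,255).astype(np.uint8))
st=robot.state();print("tip px",proj(w,[st["tcp_pos"]-[0,0,.122]]),"hole px",proj(w,[[.5644,-.2054,.1]]))
```

```text
t 15.53 tcp [ 0.5649 -0.2043  0.323 ] head -19.4 tilt [-0.001  0.001 -1.   ] turn 0.0 shift-before [0.0001 0.0013 0.083 ] after [0.0001 0.0013 0.083 ] F [ 0.2  0.1 -1.3] w 0.253 j [-0.45  0.44  0.38  1.51  0.    1.46]
tip px [[323.01354599 235.80212171]] hole px [[322.36729811 202.50052808]]
```

View pics/w13.png

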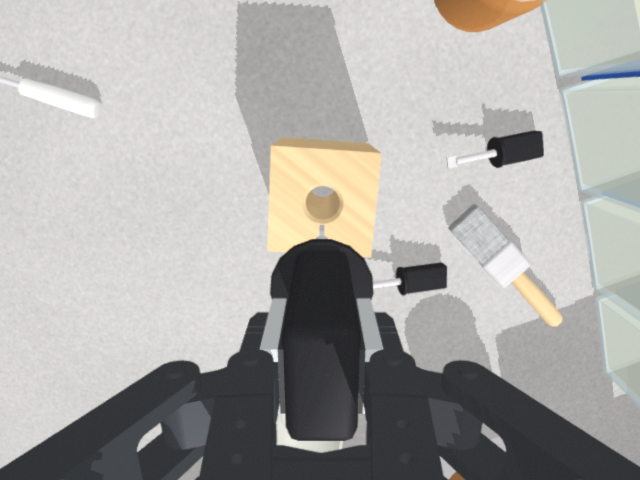

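The hole is seen at (323,203) against a predicted (322,203), and the blade is in line with it, so I go down.

Request:
{"method": "carry_out", "body": {
  "deltas": [
    [0,0.0013,0.04,0],
    [0,0,0.04,0],
    [0,0,0.025,0],
    [0,0,0.02,0],
    [0,0,0.02,0],
    [0,0,0.015,0],
    [0,0,0.01,0],
    [0,0,0,0]
  ]
}}

```text
t: 16.58
tcp_pos: [0.5645, -0.2066, 0.1531]
tcp_rot: [0.986, -0.169, -0.001, -0.0]
force: [-0.3, 0.7, -0.1]
gripper_width: 0.252
```

Run:
```python
from h import *
plan([.5644,-.2054,.1475])
s=robot.snapshot("scene");crop(s,190,210,300,340,5,"pics/a14.png")
```

```text
t 16.57 tcp [ 0.5645 -0.2066  0.1531] head -19.5 tilt [-0.001  0.001 -1.   ] turn 0.0 shift-before [-0.0005 -0.0011  0.0056] after [-0.0005 -0.0011  0.0056] F [-0.3  0.7 -0.1] w 0.252 j [-0.46  0.47 -0.01  1.09  0.    1.45]
```

View pics/a14.png

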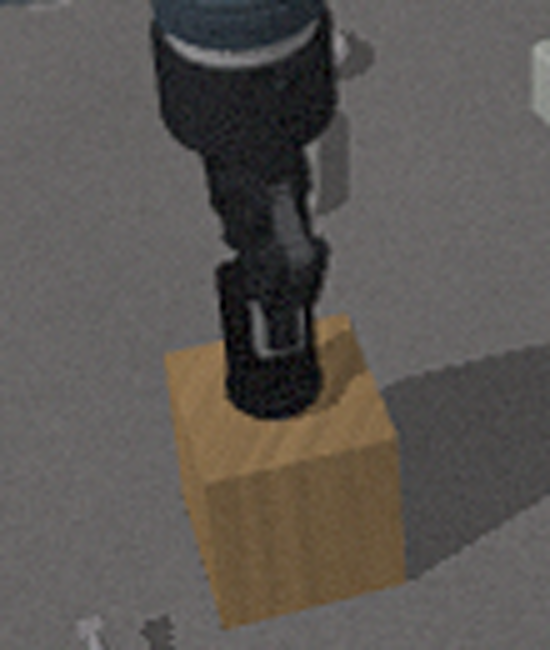

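Request:
{"method": "carry_out", "body": {
  "deltas": [
    [0,-0.001,0.003,0],
    [0,0,0.002,0],
    [0,0,0.001,0],
    [0,0,0,0],
    [0,0,0,0]
  ]
}}

```text
t: 17.25
tcp_pos: [0.5653, -0.2062, 0.1477]
tcp_rot: [0.986, -0.169, 0.0, -0.0]
force: [0.1, -0.3, -1.6]
gripper_width: 0.254
```

Request:
{"method": "carry_out", "body": {
  "deltas": [
    [0,0,0,0],
    [0,0,0,0],
    [0,0,0,0],
    [0,0,0,0],
    [0,0,0,0]
  ],
  "hand": 1
}}

```text
t: 17.88
tcp_pos: [0.5652, -0.2062, 0.1476]
tcp_rot: [0.986, -0.169, 0.0, -0.0]
force: [-0.1, 0.8, -0.4]
gripper_width: 0.998
```

Run:
```python
from h import *
plan([.5644,-.2054,.3])
s=robot.snapshot("scene");crop(s,190,210,300,340,5,"pics/a15.png")
w=robot.snapshot("wrist");cv2.imwrite("pics/w15.png",np.clip(w["img"][:,:,::-1].astype(float)*1.5,0,255).astype(np.uint8))
```

```text
t 17.88 tcp [ 0.5652 -0.2062  0.1476] head -19.5 tilt [ 0.  0. -1.] turn 0.0 shift-before [-0.001  -0.0005 -0.1524] after [-0.001  -0.0005 -0.1524] F [-0.1  0.8 -0.4] w 0.998 j [-0.46  0.47 -0.02  1.08  0.    1.46]
```

View pics/a15.png

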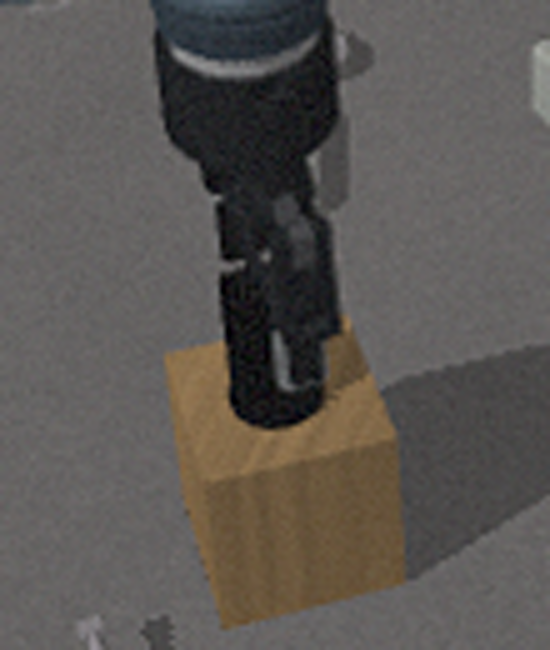

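View pics/w15.png

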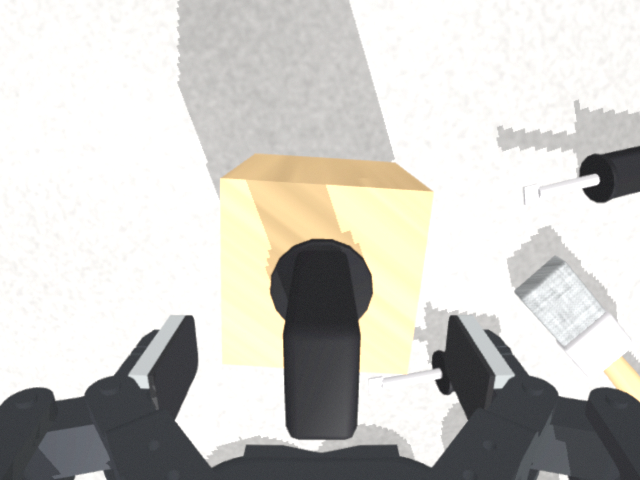

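The driver is seated with its flange on the stand top, and it is released. I lift straight up, shut the hand and turn it for the lid.

Request:
{"method": "carry_out", "body": {
  "deltas": [
    [0,0,-0.02,0],
    [0,0,-0.04,0],
    [0,0,-0.05,0],
    [0,0,-0.05,0],
    [0,0,-0.02,-10],
    [0,0,0,-10],
    [0,0,0,-10],
    [0,0,0,-10],
    [0,0,0,-10],
    [0,0,0,-10]
  ]
}}

```text
t: 19.23
tcp_pos: [0.5652, -0.2062, 0.3275]
tcp_rot: [0.937, 0.349, 0.0, -0.0]
force: [-0.7, -0.5, 0.1]
gripper_width: 0.998
```

Request:
{"method": "carry_out", "body": {
  "deltas": [
    [0,0,0,-10],
    [0,0,0,-10],
    [0,0,0,-10],
    [0,0,0,-10],
    [0,0,0,-2.7],
    [0,0,0,0]
  ],
  "hand": -1
}}

```text
t: 19.98
tcp_pos: [0.5652, -0.2062, 0.3275]
tcp_rot: [0.748, 0.664, 0.0, -0.0]
force: [0.7, -0.1, -0.0]
gripper_width: 0.002
```

Run:
```python
from h import *
plan(u2w(.135,0,.325),83.2)
s=robot.snapshot("scene");cv2.imwrite("pics/a16.png",s["img"][:,:,::-1])
t=robot.snapshot("top");crop(t,200,180,460,320,3,"pics/t16.png")
for th in(1.6,1.66):
  r=.15;p=[.075-r*np.cos(th)+.008*np.sin(th),.070+r*np.sin(th)+.008*np.cos(th)]
  print(th,p,proj(s,[u2w(p[0],0,p[1]),u2w(p[0],.1,p[1]),u2w(p[0],-.1,p[1])]).round(1))
```

```text
t 19.98 tcp [ 0.5652 -0.2062  0.3275] head 83.2 tilt [-0.  0. -1.] turn -0.0 shift-before [0.39   0.0607 0.0026] after [0.39   0.0608 0.0026] F [ 0.7 -0.1 -0. ] w 0.002 j [-0.46  0.44  0.39  1.53  0.   -0.34]
1.6 [np.float64(0.08737651716952537), np.float64(0.21970244427781546)] [[378.6 195.4]
 [407.2 183.3]
 [347.8 208.5]]
1.66 [np.float64(0.09633100445980114), np.float64(0.21869091515198882)] [[380.9 197.4]
 [409.6 185.1]
 [350.1 210.6]]
```

View pics/a16.png

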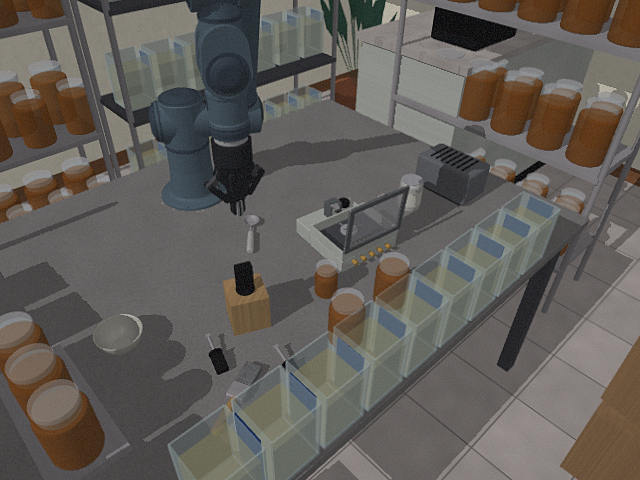

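View pics/t16.png

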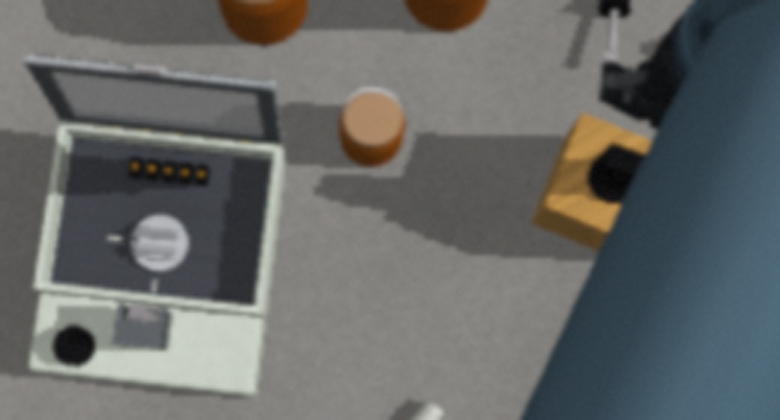

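Request:
{"method": "carry_out", "body": {
  "deltas": [
    [0.055,0.015,0,0],
    [0.055,0.015,0,0],
    [0.055,0.015,0,0],
    [0.055,0.015,0,0],
    [0.055,0,0,0],
    [0.055,0,0,0],
    [0.055,0,0,0],
    [0.005,0.001,0,0],
    [0,0,0,0]
  ]
}}

```text
t: 21.2
tcp_pos: [0.672, 0.174, 0.3272]
tcp_rot: [0.748, 0.664, -0.0, 0.0]
force: [-0.5, -1.4, -0.4]
gripper_width: 0.004
```

Run:
```python
from h import *
plan(u2w(.132,0,.205),83.2);print(w2u(robot.state()["tcp_pos"]))
s=robot.snapshot("scene");crop(s,280,90,440,270,4,"pics/a17.png")
w=robot.snapshot("wrist");cv2.imwrite("pics/w17.png",w["img"][:,:,::-1])
```

```text
t 21.20 tcp [0.672  0.174  0.3272] head 83.2 tilt [-0.    -0.001 -1.   ] turn 0.0 shift-before [-1.000e-04 -3.200e-03  1.222e-01] after [-1.000e-04 -3.200e-03  1.222e-01] F [-0.5 -1.4 -0.4] w 0.004 j [ 0.16  0.7   0.84  1.71 -0.    0.28]
[1.35234935e-01 1.31681299e-04 3.27238449e-01]
```

View pics/a17.png

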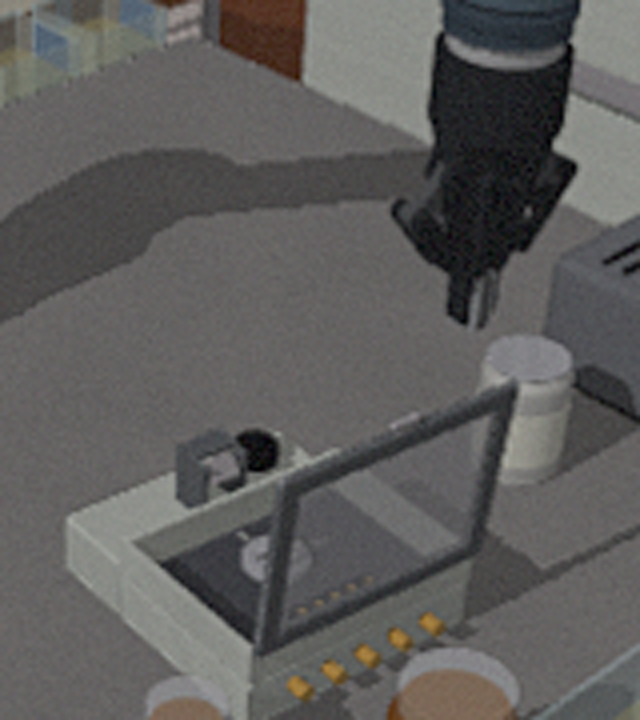

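View pics/w17.png

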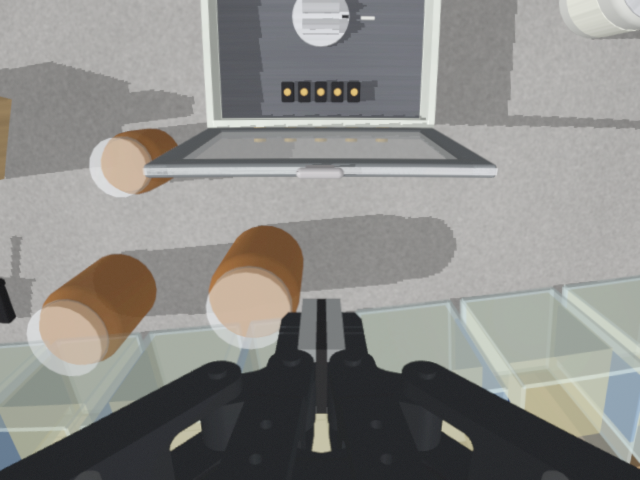

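Run:
```python
from h import *
w=robot.snapshot("wrist")
print(w2u(onz(w,(320,176),.218)),proj(w,[u2w(.0963,0,.2187)]), "pads px->", proj(w,[robot.state()["tcp_pos"]+[0,0,-.011]]))
```

```text
[ 0.09690205 -0.00108044  0.218     ] [[321.93045555 175.12099483]] pads px-> [[318.25804245 322.44193673]]
```

Request:
{"method": "carry_out", "body": {
  "deltas": [
    [0,0,0.04,0],
    [0,0,0.04,0],
    [0,0,0.04,0],
    [0,0,0.003,0],
    [0,0,0,0]
  ]
}}

```text
t: 21.98
tcp_pos: [0.6724, 0.1731, 0.2062]
tcp_rot: [0.748, 0.664, 0.001, 0.0]
force: [0.4, 1.0, 0.4]
gripper_width: 0.003
```

Run:
```python
from h import *
plan(u2w(.10,0,.205),83.2);print(w2u(robot.state()["tcp_pos"]))
w=robot.snapshot("wrist");cv2.imwrite("pics/w18.png",w["img"][:,:,::-1])
```

```text
t 21.98 tcp [0.6724 0.1731 0.2062] head 83.1 tilt [ 0.002  0.    -1.   ] turn -0.1 shift-before [ 0.0007 -0.0358  0.0012] after [ 0.0007 -0.0358  0.0012] F [0.4 1.  0.4] w 0.003 j [0.16 0.65 0.43 1.35 0.   0.28]
[ 0.13575373 -0.0007256   0.20624817]
```

View pics/w18.png

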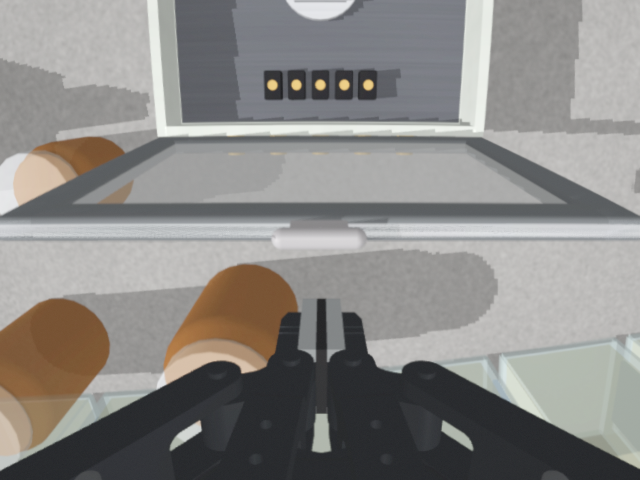

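Request:
{"method": "carry_out", "body": {
  "deltas": [
    [0.0007,-0.021,-0.002,0],
    [0,-0.021,-0.002,0],
    [0,-0.018,-0.002,0],
    [0,-0.017,-0.0013,0],
    [0,-0.017,0.005,0],
    [0,-0.0164,0.0066,0],
    [0,-0.015,0.009,0],
    [0,-0.0142,0.0107,0],
    [0,0,0,0]
  ]
}}

```text
t: 23.15
tcp_pos: [0.5341, 0.1915, 0.1827]
tcp_rot: [0.748, 0.664, 0.001, 0.001]
force: [0.5, -0.2, 2.0]
gripper_width: -0.001
```

Run:
```python
from h import *
plan(u2w(-.0038,0,.1822),83.2);print(w2u(robot.state()["tcp_pos"]))
s=robot.snapshot("scene");crop(s,280,120,420,270,4,"pics/a19.png")
w=robot.snapshot("wrist");cv2.imwrite("pics/w19.png",w["img"][:,:,::-1])
```

```text
t 23.15 tcp [0.5341 0.1915 0.1827] head 83.2 tilt [ 0.003  0.001 -1.   ] turn 0.0 shift-before [-0.0011 -0.0001  0.0005] after [-0.0011 -0.0001  0.0005] F [ 0.5 -0.2  2. ] w -0.001 j [ 0.23  0.38 -0.07  1.12  0.    0.35]
[-0.00373988  0.00113485  0.18267209]
```

View pics/a19.png

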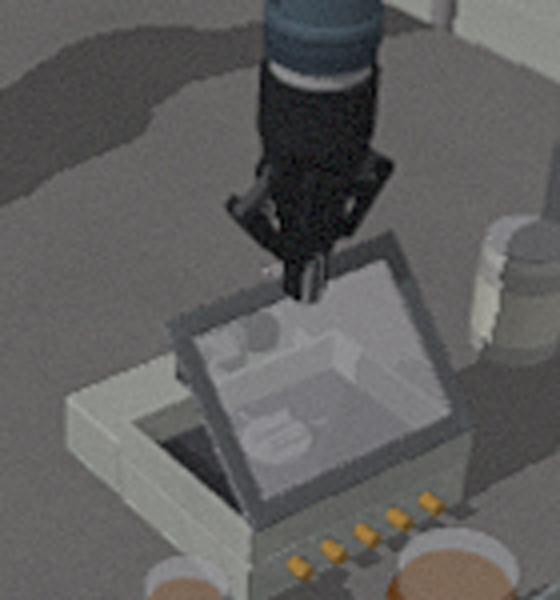

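View pics/w19.png

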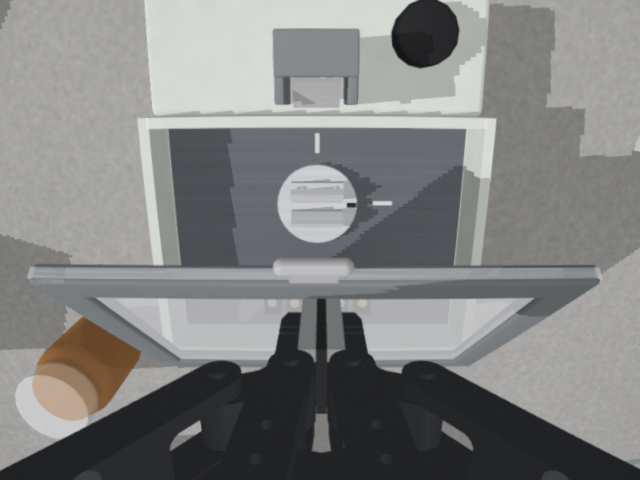

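The lid is following, now at about 45°, and the slot lies in line with the 90° marker. I keep following the arc.

Request:
{"method": "carry_out", "body": {
  "deltas": [
    [-0.001,-0.012,0.0125,0],
    [0,-0.011,0.0148,0],
    [0,-0.0085,0.0155,0],
    [0,-0.007,0.0163,0],
    [0,-0.003,0.012,0],
    [0,-0.002,0.011,0],
    [0,-0.001,0.005,0],
    [0,0,0.004,0],
    [0,0,0.003,0],
    [0,0,0,0]
  ]
}}

```text
t: 24.5
tcp_pos: [0.4899, 0.1955, 0.0888]
tcp_rot: [0.748, 0.664, 0.001, 0.001]
force: [-4.6, -0.8, 17.9]
gripper_width: 0.0
```

Run:
```python
from h import *
plan(u2w(-.049,0,.089),83.2);print(w2u(robot.state()["tcp_pos"]))
w=robot.snapshot("wrist");cv2.imwrite("pics/w20.png",w["img"][:,:,::-1])
```

```text
t 24.50 tcp [0.4899 0.1955 0.0888] head 83.2 tilt [ 0.002  0.    -1.   ] turn 0.0 shift-before [ 0.0001 -0.0009 -0.0002] after [ 0.0001 -0.0009 -0.0002] F [-4.6 -0.8 17.9] w 0.000 j [ 0.26  0.38 -0.33  0.86 -0.    0.38]
[-4.80963205e-02 -8.40348454e-05  8.87666535e-02]
```

View pics/w20.png

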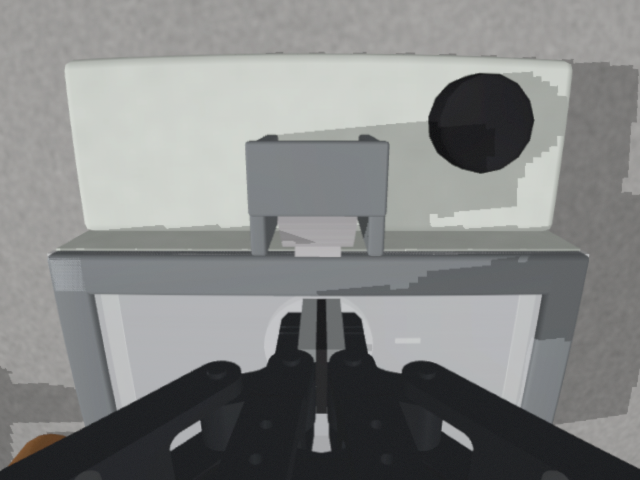

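18 N with the lid at its closed height suggests it is on the stop. I lift gently to see whether it is latched.

Request:
{"method": "carry_out", "body": {
  "deltas": [
    [0,0,-0.01,0],
    [0,0,-0.02,0],
    [0,0,-0.05,0],
    [0,-0.01,-0.06,0],
    [0,-0.02,-0.06,0],
    [0,-0.02,0,0],
    [0,0,0,0],
    [0,0,0,0]
  ]
}}

```text
t: 25.55
tcp_pos: [0.4395, 0.201, 0.2848]
tcp_rot: [0.748, 0.664, -0.001, -0.0]
force: [-0.7, -1.1, -0.0]
gripper_width: 0.002
```

Run:
```python
from h import *
plan(u2w(-.049,0,.089),83.2)
w=robot.snapshot("wrist");cv2.imwrite("pics/w21.png",w["img"][:,:,::-1])
s=robot.snapshot("scene");cv2.imwrite("pics/a21.png",s["img"][:,:,::-1])
crop(s,290,190,400,270,7,"pics/a21c.png")
```

```text
t 25.55 tcp [0.4395 0.201  0.2848] head 83.2 tilt [-0.002 -0.001 -1.   ] turn 0.0 shift-before [0.0008 0.0501 0.1957] after [0.0008 0.0501 0.1957] F [-0.7 -1.1 -0. ] w 0.002 j [ 0.3   0.18 -0.07  1.32 -0.    0.42]
```

View pics/w21.png

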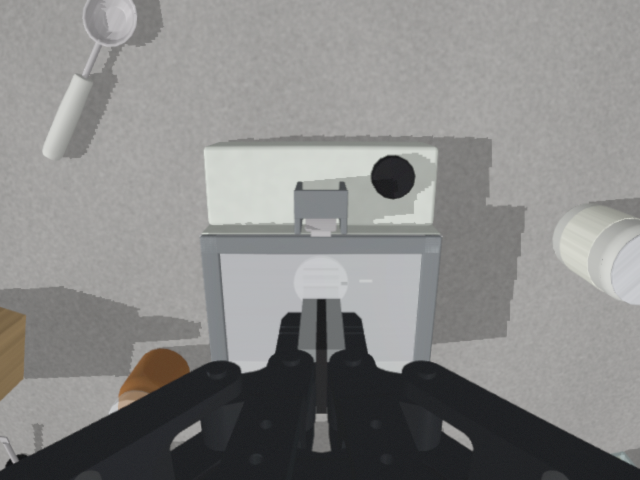

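View pics/a21c.png

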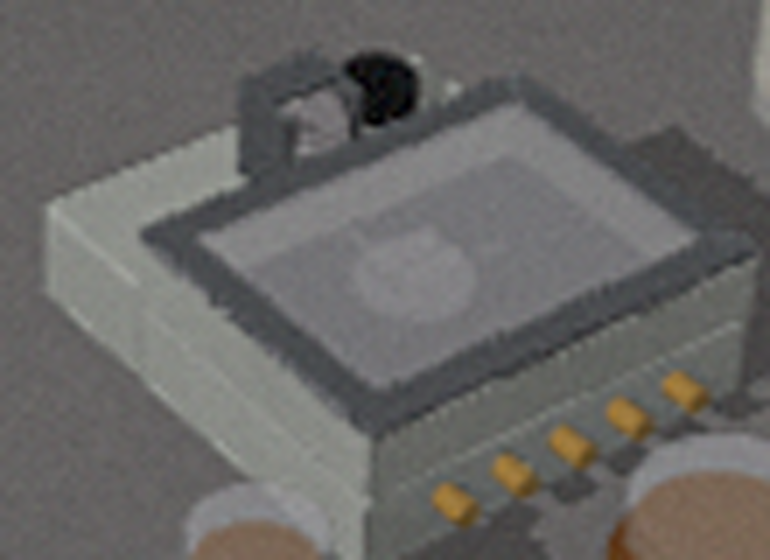

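View pics/a21.png

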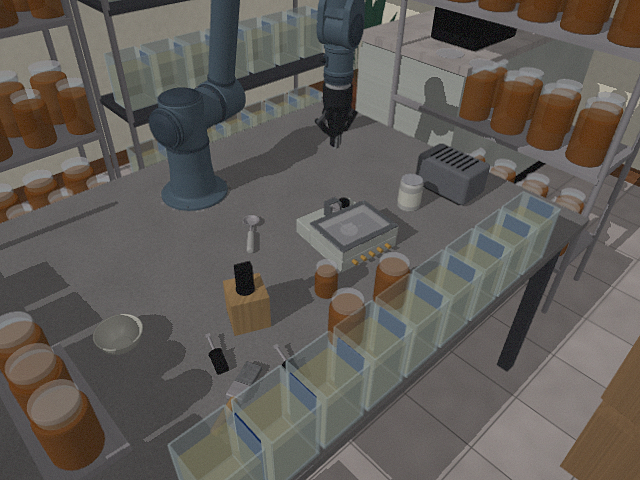

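The lid stays shut and looks the same as at the start. The driver stands in its hole, and the jars, tub and bowl are at their first pixels. Handing in.

Run:
```python
from h import *
a=cv2.imread("pics/scene0.png").astype(int);s=robot.snapshot("scene")["img"][:,:,::-1].astype(int)
for n,(x0,y0,x1,y1) in dict(jar_mid=(312,258,342,302),jar_a=(374,250,414,300),jar_b=(325,285,367,335),tub=(395,170,426,212),bowl=(90,312,145,356),unit=(294,194,400,266)).items():
    print(n,np.abs(a-s)[y0:y1,x0:x1].mean().round(1))
print(robot.finish_job())
```

```text
jar_mid 3.5
jar_a 3.1
jar_b 3.0
tub 3.0
bowl 2.8
unit 3.0
the job is handed in; nothing more can be done
None
```

The job is done in the order asked and handed in at about 26 s of the 72 s allowed.

- **Lid opening:** I pressed the release button and the lid sprang fully open.
- **Selector:** I turned it clockwise with the screwdriver until the torque rose to 0.35 N m with no further rotation. Afterwards the pointer lay on the 90° marker's line to within about 1–2°, and a later view through the half-closed lid agreed. One angle reading after withdrawal gave 96°. It came to 90° when I measured from the disc's centre as seen in that same picture.
- **Screwdriver:** It stands in the stand's hole with its flange on the stand's top.
- **Lid closing:** I pushed it down with about 18 N at the closed height. It stayed shut after I lifted away and looks the same as in the first picture.
- **Other things:** The jars, the tub and the bowl show only noise-level differences from the first picture.

The two small look-alike screwdrivers no longer stand as they did at the start. The first picture to show this was at 6.4 s. They lie on the table, and I saw no contact with them.

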